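Oil a tray of bolts and bring the lamp over them

TASK

Swing the work lamp to the right out of the way until its arm points straight out sideways, then put all the loose bolts with nuts that lie about on the bench in the metal tray and slide the loaded tray along the bench, without lifting it, squarely onto the painted outline in front of the spray can. When it is there, press the can's spray cap right down and let it come back up, then swing the lamp over the middle of the oiled tray so that the bolts can be inspected. Leave everything else on the bench as it is.

Things in the scene. Friction and masses are not known exactly. Their poses are not given: they have to be found in the camera images.
- lamp_arm (a joint): Swing angle (rad) of the lamp arm about its upright hinge. 0 = the arm points straight at the robot (-x); positive swings it to the robot's right: +1.57 points straight right (-y); negative swings it to the left (-0.8 is roughly over the painted outline). Limits -1.25 to +1.9. It stays where it is left; about 2 N at the grip moves it.
- lamp_hinge (a point): Hinge of the lamp arm: on the axis of the grey post, at the height of the arm's tube (250 mm). The post (26 mm thick, on a round foot 84 mm wide) is fixed to the bench.
- lamp_grip (a point): Upright black rubber grip on top of the lamp arm, 120 mm from the hinge axis: a round peg 22 mm thick, its top at 313 mm and the arm's tube (20 mm thick) under it with its top at 260 mm. The point is on the peg's axis, 292 mm above the bench. Pinch it from above or push it sideways.
- lamp_head (a point): Centre of the lower rim of the lamp head, a shade 100 mm across at the end of the arm, 255 mm from the hinge axis; its underside is 198 mm above the bench.
- tray: Loose open galvanised tray, 120 mm (its x) by 220 mm (its y), 45 mm high, walls and floor 4 to 5 mm thick, about 0.45 kg. Origin: centre of its underside.
- oil_spot (a point): Centre, on the bench, of the thin painted white outline (132 mm in its x by 232 mm in its y) that marks where the tray belongs for oiling; its x axis points to the spray can. It is only paint: the tray slides over it.
- cap_top (a point): Centre of the top of the white spray cap (34 mm across) on the fixed spray can (56 mm thick, on a square foot 85 mm wide and 12 mm high); the can's axis is 160 mm from the outline's centre along the outline's x; the cap's top is 170 mm above the bench when up.
- oil_cap (a joint): Travel (m) of the spray cap: 0 = up, 0.010 = fully down. Sprung: about 1.5 N to start, 6.5 N fully down.
- bolt1: Loose steel bolt with a nut run onto its end (there are 3 to 5 such bolts; absent ones read None): 86 mm long along its x, shank 16 mm thick, hexagon head at -x and nut at +x, each 24 mm across flats and 12 mm long; 0.14 kg. Origin: on its axis, mid-length (12 mm above the bench when lying).
- bolt2: Loose steel bolt with a nut run onto its end (there are 3 to 5 such bolts; absent ones read None): 86 mm long along its x, shank 16 mm thick, hexagon head at -x and nut at +x, each 24 mm across flats and 12 mm long; 0.14 kg. Origin: on its axis, mid-length (12 mm above the bench when lying).
- bolt3: Loose steel bolt with a nut run onto its end (there are 3 to 5 such bolts; absent ones read None): 86 mm long along its x, shank 16 mm thick, hexagon head at -x and nut at +x, each 24 mm across flats and 12 mm long; 0.14 kg. Origin: on its axis, mid-length (12 mm above the bench when lying).
- bolt4: Loose steel bolt with a nut run onto its end (there are 3 to 5 such bolts; absent ones read None): 86 mm long along its x, shank 16 mm thick, hexagon head at -x and nut at +x, each 24 mm across flats and 12 mm long; 0.14 kg. Origin: on its axis, mid-length (12 mm above the bench when lying).
- bolt5: Loose steel bolt with a nut run onto its end (there are 3 to 5 such bolts; absent ones read None): 86 mm long along its x, shank 16 mm thick, hexagon head at -x and nut at +x, each 24 mm across flats and 12 mm long; 0.14 kg. Origin: on its axis, mid-length (12 mm above the bench when lying).
- spanner: Bystander: open spanner 180 mm long lying behind the tray. Leave it alone.
- grease_tin: Bystander: loose grease tin, 72 mm wide and 75 mm high, at the left. Leave it alone.
- wheel: Bystander: small trolley wheel with rubber tyre, 116 mm wide, 46 mm high, lying flat at the left. Leave it alone.
- bearing: Bystander: ring-shaped ball bearing 40 mm wide and 14 mm high, near the lamp post's foot. Leave it alone.
- screwdriver: Bystander: screwdriver 170 mm long lying near the robot at the right. Leave it alone.
There are look-alikes about, which are no part of the job. What is shaped like the bolt4 but brown is not meant.

How it is judged:
On the way, in this order (a step that is already met when the one before it is completed fails the run):
1. the lamp arm is swung to the right, pointing straight sideways or beyond (joint over 1.4 rad) (value of joint lamp_arm above 1.4 rad), for 0.2 s.
2. every bolt is in the tray (x of bolt1 in the frame of tray between -0.058 and 0.058 m and y of bolt1 in the frame of tray between -0.108 and 0.108 m and z of bolt1 in the frame of tray between 0 and 0.055 m and x of bolt2 in the frame of tray between -0.058 and 0.058 m and y of bolt2 in the frame of tray between -0.108 and 0.108 m and z of bolt2 in the frame of tray between 0 and 0.055 m and x of bolt3 in the frame of tray between -0.058 and 0.058 m and y of bolt3 in the frame of tray between -0.108 and 0.108 m and z of bolt3 in the frame of tray between 0 and 0.055 m and x of bolt4 in the frame of tray between -0.058 and 0.058 m and y of bolt4 in the frame of tray between -0.108 and 0.108 m and z of bolt4 in the frame of tray between 0 and 0.055 m and x of bolt5 in the frame of tray between -0.058 and 0.058 m and y of bolt5 in the frame of tray between -0.108 and 0.108 m and z of bolt5 in the frame of tray between 0 and 0.055 m), for 0.2 s.
3. the loaded tray stands squarely on the painted outline (all of step 2 and horizontal distance between tray and oil_spot below 0.022 m and angle between the y axis of tray and the y axis of oil_spot, either way round below 0.2 rad and height (world z) of tray below 0.006 m and linear speed of tray below 0.02 m/s), for 0.3 s.
4. the spray cap is pressed down (over 7 mm) with the tray in front of it (value of joint oil_cap above 0.007 m and horizontal distance between tray and oil_spot below 0.022 m and angle between the y axis of tray and the y axis of oil_spot, either way round below 0.2 rad and height (world z) of tray below 0.006 m), for 0.05 s.
5. the spray cap is up again (value of joint oil_cap below 0.002 m), for 0.1 s.
6. the lamp head is over the middle of the tray (horizontal distance between lamp_head and tray below 0.07 m), for 0.3 s.
At the end, for the whole second after the job is handed in: Every bolt lies in the tray; the tray stands flat on the bench with its centre within 22 mm of the outline's centre and turned less than 0.2 rad from it; the lamp head's centre is within 70 mm of the tray's centre as seen from above, and at rest; the spray cap is up (all of step 3 and horizontal distance between lamp_head and tray below 0.07 m and value of joint oil_cap below 0.002 m and velocity of joint lamp_arm between -0.05 and 0.05 rad/s); the robot touches nothing.
It fails at once if the spray cap is pressed while the tray is not in front of the can (more than 70 mm off the outline's centre) (value of joint oil_cap above 0.005 m and horizontal distance between tray and oil_spot above 0.07 m).
It fails at once if the tray is lifted off the bench (over 30 mm) or tipped (over 0.35 rad) (height (world z) of tray above 0.03 m or angle between tray's own z axis and vertical above 0.35 rad).
It fails at once if a bystander is moved more than 40 mm (distance of any of spanner, grease_tin, wheel, bearing, screwdriver from where it was at the start of the episode above 0.04 m).
Of bolt1, bolt2, bolt3, bolt4, bolt5 only 3 to 5 are there at a start; the rules pass over those that are not, and their reading is None.
At some moment in a run one of bolt1, bolt2, bolt3, bolt4, bolt5 may be knocked a few centimetres aside while the robot is not near it.
Once in a run the grip may slacken for a moment while it holds something.
It also fails if it takes over 210 s, if anything falls off the work surface, if the arm or the gripper's body presses on something with over 40 N, if the wrist force passes 120 N, or if a joint passes its speed limit or range.

ROBOT

A 7-joint arm with a two-finger parallel gripper is mounted at the origin on the work surface. World frame = base frame: x ahead of the robot, y to its left, z up, the work surface at z = 0. Lengths are in m, angles in rad, forces in N, time in s.
With the tool pointing down it reaches from about 0.4 to 0.85 m from the base axis. Payload 10.4 kg.
Tool frame: the origin (TCP) lies midway between the tips of the shut fingers; the grasp point (between the pads) lies 19 mm behind it; z points along the fingers, y is the direction in which the jaws open and shut (so a half turn about z gives the same grasp; the last joint's range is limited). The gripper opens to 85 mm and grips with 20 to 120 N. Pads are 22 mm wide; open, the fingers measure 114 mm over their backs; the gripper's body (76 mm by 85 mm) begins 54 mm behind the grasp point. The pads swing forward as they close: fully open they stand 13 mm farther back than shut.
Start: joints at [1.257, 0.332, -0.065, 1.46, 0.022, 1.35, -0.088], TCP at [0.179, -0.599, 0.231] pointing down, gripper open.
Joint ranges: [-2.6, 2.6], [-0.5, 2.12], [-1.47, 1.34], [0.16, 2.42], [-1.27, 4.41], [0.06, 2.06], [-2.6, 2.6]. Speed limits (rad/s): [2.22, 2.22, 2.79, 2.79, 3.14, 3.14, 3.14].

INTERFACE

Orientations are given as [roll, pitch, yaw] about the fixed x, y, z axes, in that order (R = Rz(yaw) Ry(pitch) Rx(roll)).
In Python, from bench import arm gives the robot as it stands.
- The arm moves only by the tool apply_moves, never from a script. Its argument "commands" is a list of rows, each a list of 5 numbers: the closure, from -1 (fully open) to 1 (shut), then the shift along the tool's x, y, z in mm, then the turn about the tool's z in degrees. In form: [[claw, tx, ty, tz, turn], ...]. A call has 1 to 10 rows; each row is the pose to reach, as a shift and turn from the pose commanded when the call began, along the tool's axes at that moment; what a row does not reach only later rows make up. A row lasts 1/10 s, in which the tool goes at most 50 mm and 8.59 degrees, less where a joint would pass 70% of its speed; a pose out of reach is approached as far as the arm can. A call with a gripper value outside its range is refused whole. The fingers move at their own pace and stop on an object; "newtons" is the grip in N (left out, the last holds). Time passes only in rows, so rows that repeat a pose let the fingers close. It gives the time, the measured TCP pose, the force and the opening at its end, in the units of the state.
- arm.observe(): the state, without advancing time (a new reading comes with each control period).
- arm.camera(name): name is "side" or "top"; returns a dict with "pixels" (480x640x3 uint8, red, green, blue), "vfov" (degrees; the focal length in pixels is half the picture's height over the tangent of half this angle, whatever the lens; pixels are square), "cx", "cy" (the principal point, pixels), "cam_to_world" (4x4, takes a point from camera to world coordinates). Camera axes: x right, y up, looking along -z (the intrinsics and any distortion apply to the point x, -y, -z); pixel columns grow to the right and rows downward; lengths in m; the calibration is good to about 2 mm. A picture is of the moment at which its call begins. There is no depth.
- arm.hand_in(): hands the job in, once; it reports no verdict.
The state is a dict: "time": time; "q": joint angles; "dq": joint speeds; "joint_torque": joint torques, N m; "tool_pos": TCP position; "tcp_rot": TCP orientation; "force": force on the tool from outside, world axes, zero at the start; "torque": the same for the moment, N m; "opening": finger opening in m.
Only numpy, scipy, OpenCV 4.12 (cv2) and the standard library are available. Lean on these libraries where they do the work, as an engineer would, in place of code of your own. Each camera call takes 0.05 s, during which the arm holds its last target.

## Working session

There is one attempt and no reset: what is moved stays moved. The work goes in short steps, Python scripts to look and compute and a tool call to move; the robot and the scene stay as the last step left them, time stands still between calls to the robot, and variables do not carry over. Pictures are saved under pics/ and viewed, and the job is handed in when it is done.

Besides the shell and the picture viewer there is one more tool, called after "Emit:" by a JSON object that holds its "op" and its "data", one argument or row to a line. apply_moves: Moves the arm, as the interface text tells. Its arguments: {"type":"object","properties":{"commands":{"type":"array","items":{"type":"array","items":{"type":"number"}}},"newtons":{"type":"number"}},"required":["commands"]}

```bash
ls; mkdir -p pics
python3 - <<'E'
from bench import arm
import cv2
s=arm.observe(); print(s)
for n in("top","side"):
    c=arm.camera(n); print(n,{k:v for k,v in c.items() if k!="pixels"})
    cv2.imwrite(f"pics/{n}0.png",c["pixels"][:,:,::-1])
E
```

```text
pics
{'time': 0.0, 'q': array([ 1.25741455,  0.33287997, -0.06470241,  1.46095103,  0.02158477,
        1.34989574, -0.088541  ]), 'dq': array([-0.00059796,  0.00073077, -0.00012967, -0.00175782,  0.00056599,
        0.00019683,  0.00074875]), 'joint_torque': array([ 1.20535457e-03, -6.25457096e+01,  4.98706335e-02, -3.91605484e+01,
        1.62452197e-02,  9.92300775e-03, -6.15874114e-05]), 'tool_pos': array([ 0.1790803 , -0.59839858,  0.23050624]), 'tcp_rot': array([-3.14015431e+00,  5.13745672e-05,  2.90760934e-01]), 'force': array([-0.45618189,  0.6181925 ,  0.16807093]), 'torque': array([ 0.02733243,  0.03049622, -0.03281404]), 'opening': 0.08524655232202738}
top {'vfov': 51.31086848126628, 'cx': 322.190385743277, 'cy': 242.29684935131104, 'cam_to_world': array([[-0.02263405,  0.98884207, -0.1472381 ,  0.36312025],
       [-0.99972993, -0.02161067,  0.00854668,  0.14040289],
       [ 0.00526941,  0.14739178,  0.98906415,  1.28438685],
       [ 0.        ,  0.        ,  0.        ,  1.        ]])}
side {'vfov': 49.14338580305595, 'cx': 308.05947385521813, 'cy': 237.8697625223797, 'cam_to_world': array([[ 0.9758453 ,  0.15003506, -0.15879368,  0.33281154],
       [-0.21765454,  0.73017253, -0.64766857, -0.53170755],
       [ 0.01877379,  0.66658649,  0.74519125,  0.94248802],
       [ 0.        ,  0.        ,  0.        ,  1.        ]])}
```

View pics/top0.png

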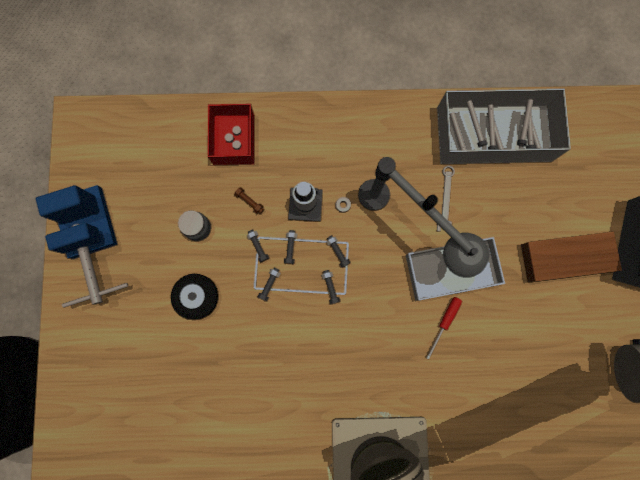

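View pics/side0.png

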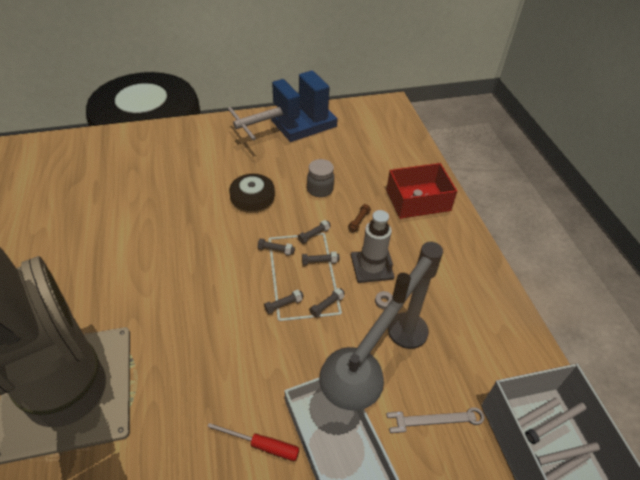

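```bash
cat > h.py <<'E'
from bench import arm
import cv2, numpy as np
from scipy.spatial.transform import Rotation as R
def cam(n): return arm.camera(n)
def K(c):
    f=c["pixels"].shape[0]/2/np.tan(np.radians(c["vfov"])/2); return f,c["cx"],c["cy"]
def ray(c,u,v):
    f,cx,cy=K(c); T=c["cam_to_world"]; d=T[:3,:3]@np.array([(u-cx)/f,-(v-cy)/f,-1]); return T[:3,3],d/np.linalg.norm(d)
def onz(c,u,v,z):
    o,d=ray(c,u,v); return o+d*(z-o[2])/d[2]
def proj(c,p):
    f,cx,cy=K(c); T=c["cam_to_world"]; q=T[:3,:3].T@(np.asarray(p)-T[:3,3]); return np.array([cx-f*q[0]/q[2],cy+f*q[1]/q[2]])
def tri(c1,p1,c2,p2):
    o1,d1=ray(c1,*p1);o2,d2=ray(c2,*p2)
    A=np.stack([d1,-d2],1); s=np.linalg.lstsq(A,o2-o1,rcond=None)[0]
    a=o1+d1*s[0]; b=o2+d2*s[1]; return (a+b)/2, np.linalg.norm(a-b)
def crop(c,x0,y0,x1,y1,k,name):
    cv2.imwrite("pics/"+name,cv2.resize(c["pixels"][y0:y1,x0:x1,::-1],None,fx=k,fy=k,interpolation=cv2.INTER_CUBIC))
def delta(target,yaw=None):
    s=arm.observe(); M=R.from_euler("xyz",s["tcp_rot"]).as_matrix()
    d=M.T@(np.asarray(target)-s["tool_pos"])*1000
    t=None
    if yaw is not None:
        t=-np.degrees((yaw-s["tcp_rot"][2]+np.pi/2)%np.pi-np.pi/2)
    print("from",s["tool_pos"].round(4),"yaw",s["tcp_rot"][2].round(3),"-> shift",d.round(1),"turn",t)
E
python3 - <<'E'
from h import *
c=cam("top"); crop(c,230,170,370,320,5,"t_bolts.png"); crop(c,340,140,520,310,4,"t_lamp.png")
s=cam("side"); crop(s,220,200,460,340,3,"s_bolts.png"); crop(s,270,230,500,480,3,"s_lamp.png")
for z in(0,):
  for n,p in dict(tl=(408,251),tr=(495,238),br=(503,287),bl=(413,300)).items(): print(n,onz(c,*p,0.045).round(3))
print("outline",[onz(c,*p,0).round(3) for p in((257,238),(349,242),(346,295),(254,289))])
print("hinge foot",onz(c,375,195,0), "head",onz(c,467,255,.22), onz(c,430,203,.313))
E
```

```text
tl [ 0.521 -0.085  0.045]
tr [ 0.549 -0.305  0.045]
br [ 0.426 -0.316  0.045]
bl [ 0.399 -0.091  0.045]
outline [array([0.569, 0.299, 0.   ]), array([0.554, 0.06 , 0.   ]), array([0.417, 0.071, 0.   ]), array([0.437, 0.307, 0.   ])]
hinge foot [ 0.67737117 -0.01280679  0.        ] head [ 0.48718034 -0.17927821  0.22      ] [ 0.58212604 -0.08439824  0.313     ]
```

View pics/t_bolts.png

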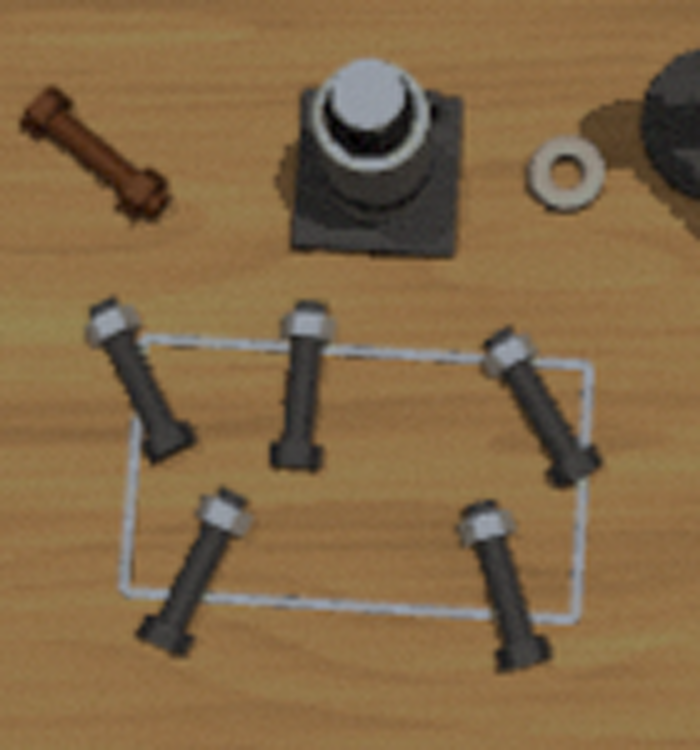

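View pics/t_lamp.png

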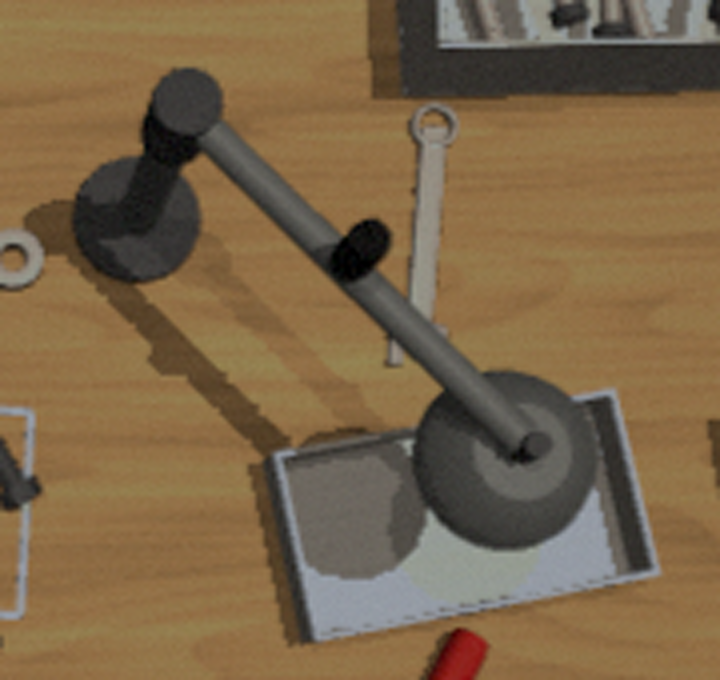

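View pics/s_lamp.png

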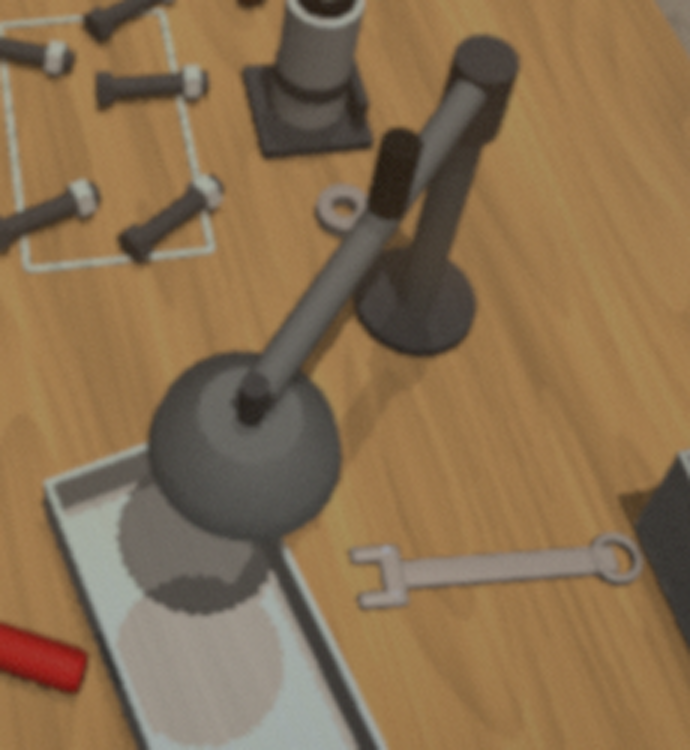

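View pics/s_bolts.png

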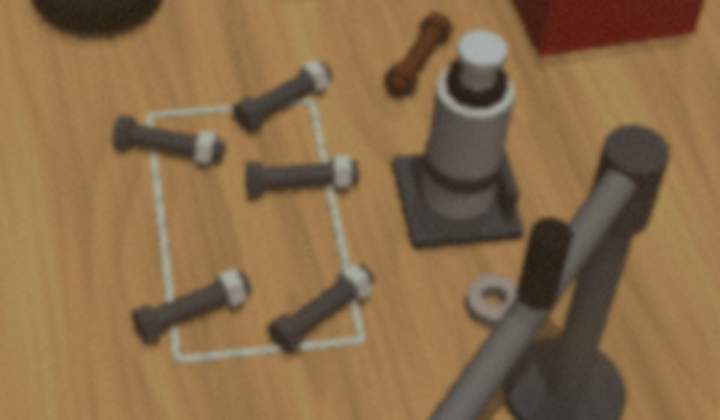

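Run:
```python
from h import *
c=cam("top"); s=cam("side")
g=tri(c,(340+369/4,140+240/4),s,(270+402/3,230+140/3)); print("grip",g)
p=tri(c,(340+188/4,140+102/4),s,(270+486/3,230+60/3)); print("post",p)
print("foot top",onz(c,340+136/4,140+218/4,.006), onz(s,270+416/3,230+302/3,.006))
h=tri(c,(340+530/4,140+450/4),s,(270+255/3,230+395/3)); print("head",h)
d=g[0]-p[0]; print("arm ang",np.arctan2(-d[1],-d[0]),np.hypot(*d[:2]))
k=tri(c,(230+370/5,170+92/5),s,(220+483/3,200+50/3)); print("cap",k)
print(K(c)[0])
```

```text
grip (array([ 0.59057058, -0.09003568,  0.31174539]), np.float64(0.00424303519236312))
post (array([ 0.67855065, -0.00991321,  0.26143489]), np.float64(0.0031160315289141846))
foot top [ 0.67730468 -0.00951599  0.006     ] [ 0.68074879 -0.01209695  0.006     ]
head (array([ 0.49134381, -0.18202076,  0.25204969]), np.float64(0.005826927537109584))
arm ang 0.7386892675343385 0.11899622341063164
cap (array([0.65702818, 0.16947108, 0.16672977]), np.float64(0.0027965844936222975))
499.67741561107835
```

Run:
```python
from h import *
delta([.4,-.35,.36]); delta([.5906,-.090,.36],1.0); delta([.5906,-.090,.273],1.0)
```

```text
from [ 0.1792 -0.5987  0.2311] yaw 0.291 -> shift [ 282.8 -174.9 -128.9] turn None
from [ 0.1792 -0.5987  0.2311] yaw 0.291 -> shift [ 540.  -369.4 -128.8] turn -40.6314109317338
from [ 0.1792 -0.5987  0.2311] yaw 0.291 -> shift [ 540.  -369.3  -41.8] turn -40.6314109317338
```

Emit:
{"op": "apply_moves", "data": {
  "commands": [
    [-1, 0, 0, -50, 0],
    [-1, 0, 0, -100, 0],
    [-1, 40, -25, -129, -5],
    [-1, 80, -55, -129, -10],
    [-1, 120, -82, -129, -15],
    [-1, 160, -109, -129, -20],
    [-1, 200, -137, -129, -25],
    [-1, 240, -164, -129, -30],
    [-1, 280, -192, -129, -35],
    [-1, 320, -219, -129, -41]
  ],
  "newtons": 40
}}

```text
time: 1.3
tool_pos: [0.4238, -0.2954, 0.3606]
tcp_rot: [3.141, 0.0, 1.01]
force: [0.9, -1.1, -0.7]
opening: 0.0853
```

Run:
```python
from h import *
delta([.5906,-.090,.36],1.0)
```

```text
from [ 0.4238 -0.2954  0.3606] yaw 1.01 -> shift [262.6  32.    0.5] turn 0.5756097512554692
```

Emit:
{"op": "apply_moves", "data": {
  "commands": [
    [-1, 45, 5, 0, 0],
    [-1, 90, 11, 0, 0],
    [-1, 135, 16, 0, 0],
    [-1, 180, 22, 0, 0],
    [-1, 225, 27, 0, 0],
    [-1, 263, 32, 0, 0],
    [-1, 263, 32, 0, 0]
  ]
}}

```text
time: 2.0
tool_pos: [0.5925, -0.0862, 0.3594]
tcp_rot: [-3.139, -0.002, 1.014]
force: [-0.4, -0.6, -0.0]
opening: 0.0851
```

Run:
```python
from h import *
c=cam("top"); crop(c,340,100,520,280,3,"t1.png");c=cam("side"); crop(c,270,180,500,400,3,"s1.png")
delta([.5906,-.090,.273],1.0)
```

```text
from [ 0.5909 -0.0913  0.3599] yaw 1.008 -> shift [ 1.  -0.9 86.9] turn 0.4751766323386633
```

View pics/s1.png

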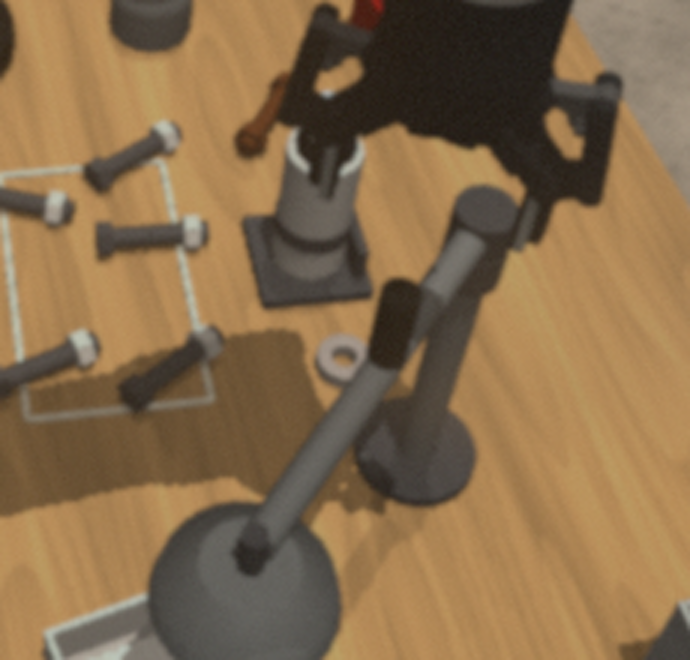

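Emit:
{"op": "apply_moves", "data": {
  "commands": [
    [-1, 1, -1, 40, 0],
    [-1, 1, -1, 75, 0],
    [-1, 1, -1, 87, 0],
    [0.2, 1, -1, 87, 0],
    [1, 1, -1, 87, 0],
    [1, 1, -1, 87, 0],
    [1, 1, -1, 87, 0],
    [1, 1, -1, 87, 0]
  ],
  "newtons": 30
}}

```text
time: 2.9
tool_pos: [0.5908, -0.0908, 0.2747]
tcp_rot: [3.14, -0.001, 1.006]
force: [-1.4, -0.8, 5.3]
opening: 0.0212
```

Run:
```python
from h import *
s=arm.observe(); print(s["opening"],s["force"],s["tool_pos"])
H=np.array([.678,-.010])
for a in np.arange(.8,1.61,.1):
    p=H+.12*np.array([-np.cos(a),-np.sin(a)]); print(round(a,2),end=" "); delta([*p,.273])
```

```text
0.021202243594540676 [-1.44275069 -0.77233548  5.27614207] [ 0.5908367  -0.09078535  0.27465996]
0.8 from [ 0.5908 -0.0908  0.2747] yaw 1.006 -> shift [-2.6  5.8  1.7] turn None
0.9 from [ 0.5908 -0.0908  0.2747] yaw 1.006 -> shift [-4.4 17.7  1.7] turn None
1.0 from [ 0.5908 -0.0908  0.2747] yaw 1.006 -> shift [-5.1 29.7  1.7] turn None
1.1 from [ 0.5908 -0.0908  0.2747] yaw 1.006 -> shift [-4.6 41.6  1.7] turn None
1.2 from [ 0.5908 -0.0908  0.2747] yaw 1.006 -> shift [-2.9 53.5  1.8] turn None
1.3 from [ 0.5908 -0.0908  0.2747] yaw 1.006 -> shift [ 0.  65.2  1.8] turn None
1.4 from [ 0.5908 -0.0908  0.2747] yaw 1.006 -> shift [ 4.1 76.5  1.8] turn None
1.5 from [ 0.5908 -0.0908  0.2747] yaw 1.006 -> shift [ 9.2 87.3  1.8] turn None
1.6 from [ 0.5908 -0.0908  0.2747] yaw 1.006 -> shift [15.4 97.5  1.8] turn None
```

Emit:
{"op": "apply_moves", "data": {
  "commands": [
    [1, -3, 6, -1, 0],
    [1, -4, 18, -1, 0],
    [1, -5, 30, -1, 0],
    [1, -5, 42, -1, 0],
    [1, -3, 53, -1, 0],
    [1, 0, 65, -1, 0],
    [1, 4, 76, -1, 0],
    [1, 9, 87, -1, 0],
    [1, 15, 97, -1, 0],
    [1, 15, 97, -1, 0]
  ]
}}

```text
time: 3.9
tool_pos: [0.6814, -0.1308, 0.2746]
tcp_rot: [3.14, 0.0, 1.006]
force: [-0.4, -2.3, 2.0]
opening: 0.0213
```

Emit:
{"op": "apply_moves", "data": {
  "commands": [
    [1, 0, 0, 0, 0],
    [1, 0, 0, 0, 0],
    [-1, 0, 0, 0, 0],
    [-1, 0, 0, 0, 0],
    [-1, 0, 0, 0, 0],
    [-1, 0, 0, 0, 0],
    [-1, 0, 0, -45, 0],
    [-1, 0, 0, -90, 0]
  ]
}}

```text
time: 4.7
tool_pos: [0.6796, -0.13, 0.3643]
tcp_rot: [-3.139, 0.001, 1.007]
force: [0.7, -0.9, 0.8]
opening: 0.0856
```

Run:
```python
from h import *
c=cam("top"); cv2.imwrite("pics/t2.png",c["pixels"][:,:,::-1])
```

```text
(no output)
```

View pics/t2.png

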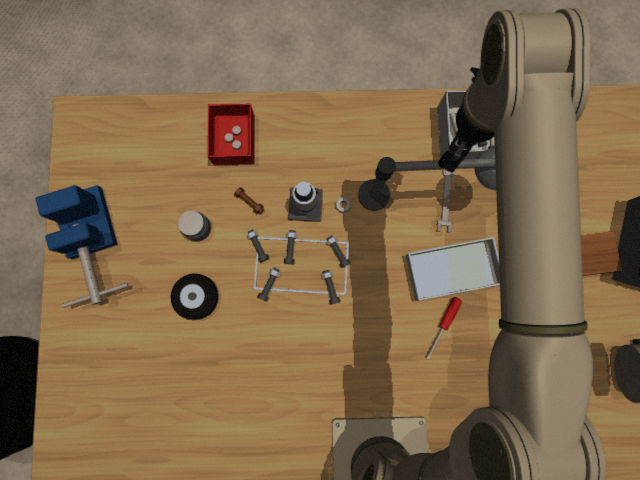

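```bash
cat >> h.py <<'E'
def bolts(c,box=(215,205,400,340),z=.012,show=None):
    x0,y0,x1,y1=box
    im=c["pixels"][y0:y1,x0:x1]; k=4
    im=cv2.resize(im,None,fx=k,fy=k,interpolation=cv2.INTER_CUBIC)
    hsv=cv2.cvtColor(im,cv2.COLOR_RGB2HSV); m=((hsv[...,1]<85)).astype(np.uint8)*255
    m=cv2.morphologyEx(m,cv2.MORPH_OPEN,cv2.getStructuringElement(cv2.MORPH_ELLIPSE,(13,13)))
    if show: cv2.imwrite("pics/"+show,m)
    out=[]
    for ct in cv2.findContours(m,cv2.RETR_EXTERNAL,cv2.CHAIN_APPROX_NONE)[0]:
        if cv2.contourArea(ct)<800: continue
        (cx,cy),(w,h),a=cv2.minAreaRect(ct)
        b=cv2.boxPoints(((cx,cy),(w,h),a))
        if w<h: e1,e2=(b[1]+b[2])/2,(b[3]+b[0])/2
        else: e1,e2=(b[0]+b[1])/2,(b[2]+b[3])/2
        s=np.linalg.norm(b[0]-b[1]),np.linalg.norm(b[1]-b[2])
        if s[0]<s[1]: e1,e2=(b[0]+b[1])/2,(b[2]+b[3])/2
        else: e1,e2=(b[1]+b[2])/2,(b[3]+b[0])/2
        P=[onz(c,x0+(e[0]+.5)/k-.5,y0+(e[1]+.5)/k-.5,z) for e in(e1,e2)]
        d=P[0]-P[1]; ang=np.arctan2(d[1],d[0]); ang=(ang+np.pi/2)%np.pi-np.pi/2
        mid=(P[0]+P[1])/2
        print("px",(x0+cx/k).round(1),(y0+cy/k).round(1) if False else round(y0+cy/k,1),"pos",mid.round(4),"ang",round(ang,3),"len",round(np.linalg.norm(d),4),"wid",round(min(s)/k,1))
        out.append((mid,ang))
    return out
E
python3 - <<'E'
from h import *
c=cam("top"); bolts(c,show="m0.png")
im=c["pixels"]; crop(c,400,225,510,310,6,"tray.png")
E
```

```text
Traceback (most recent call last):
  File "h.py", line 46, in bolts
    print("px",(x0+cx/k).round(1),(y0+cy/k).round(1) if False else round(y0+cy/k,1),"pos",mid.round(4),"ang",round(ang,3),"len",round(np.linalg.norm(d),4),"wid",round(min(s)/k,1))
               ^^^^^^^^^^^^^^^
AttributeError: 'float' object has no attribute 'round'
```

View pics/m0.png

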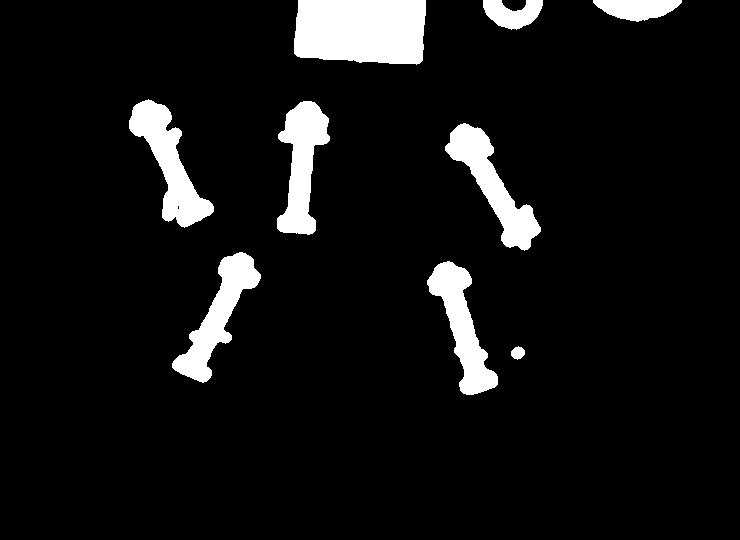

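```bash
sed -i 's/(x0+cx\/k).round(1),(y0+cy\/k).round(1) if False else round(y0+cy\/k,1)/round(x0+cx\/k,1),round(y0+cy\/k,1)/; s/(13,13)/(15,15)/' h.py
python3 - <<'E'
from h import *
c=cam("top"); bolts(c)
crop(c,400,225,510,310,6,"tray.png")
E
```

```text
px 330.4 286.8 pos [0.4391 0.1122 0.012 ] ang 0.235 len 0.086 wid 10.9
px 269.6 284.0 pos [0.4496 0.2663 0.012 ] ang -0.449 len 0.086 wid 10.7
px 338.1 251.5 pos [0.5289 0.09   0.012 ] ang 0.509 len 0.0903 wid 10.4
px 290.8 246.8 pos [0.5438 0.2113 0.012 ] ang -0.071 len 0.0862 wid 11.6
px 256.4 245.7 pos [0.5485 0.2996 0.012 ] ang 0.422 len 0.0863 wid 12.4
px 373.8 207.6 pos [ 0.6418 -0.0059  0.012 ] ang 1.549 len 0.0547 wid 5.2
px 343.1 208.5 pos [0.6412 0.0739 0.012 ] ang 1.549 len 0.0384 wid 7.0
px 304.9 213.0 pos [0.6314 0.1736 0.012 ] ang 1.549 len 0.085 wid 16.0
```

View pics/tray.png

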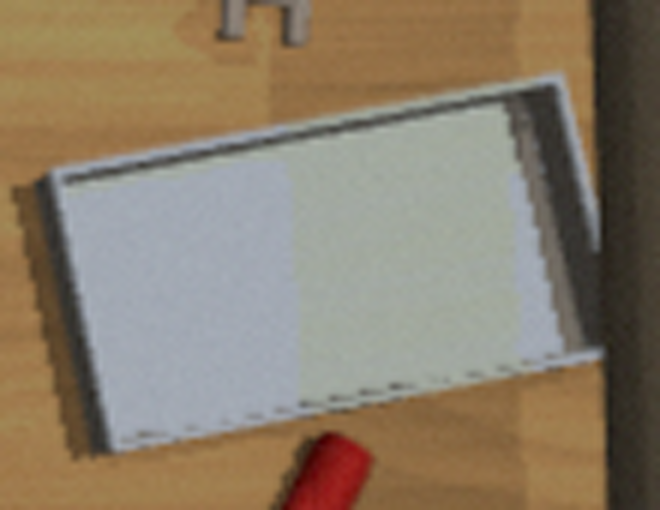

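Run:
```python
from h import *
c=cam("top")
P=[onz(c,400+x/6-.4,225+y/6-.4,.045) for x,y in((50,172),(562,75),(108,452))]
print([p.round(4) for p in P],np.linalg.norm(P[0]-P[1]),np.linalg.norm(P[0]-P[2]))
C=(P[1]+P[2])/2; d=P[0]-P[1]; yaw=np.arctan2(-d[0],d[1]); d2=P[0]-P[2]; print(C,yaw,np.arctan2(d2[1],d2[0]))
# bolt E first
delta([.4391,.1122,.10],.235); delta([.4391,.1122,.004],.235)
```

```text
[array([ 0.5152, -0.0842,  0.045 ]), array([ 0.5514, -0.301 ,  0.045 ]), array([ 0.3987, -0.1025,  0.045 ])] 0.21984342944098081 0.11792037851974621
[ 0.47506942 -0.20172299  0.045     ] 0.16560308199051976 0.15588963610706186
from [ 0.6808 -0.1296  0.3655] yaw 1.007 -> shift [  74.8 -334.   264.9] turn 44.21627144891147
from [ 0.6808 -0.1296  0.3655] yaw 1.007 -> shift [  74.7 -334.2  360.9] turn 44.21627144891147
```

Emit:
{"op": "apply_moves", "data": {
  "commands": [
    [-0.2, 9, -42, 0, 6],
    [-0.2, 19, -84, 0, 12],
    [-0.2, 28, -126, 0, 18],
    [-0.2, 38, -168, 0, 24],
    [-0.2, 47, -210, 40, 30],
    [-0.2, 56, -252, 80, 36],
    [-0.2, 66, -294, 120, 42],
    [-0.2, 75, -334, 165, 44],
    [-0.2, 75, -334, 210, 44],
    [-0.2, 75, -334, 255, 44]
  ]
}}

```text
time: 5.9
tool_pos: [0.4382, 0.1112, 0.1276]
tcp_rot: [3.141, -0.0, 0.24]
force: [0.9, -0.4, -1.1]
opening: 0.0516
```

Run:
```python
from h import *
delta([.4391,.1122,.10],.235); delta([.4391,.1122,.004],.235)
s=cam("side"); print(s is None, arm.observe()["opening"]); crop(s,200,180,430,360,3,"s3.png")
```

```text
from [0.4382 0.1112 0.1276] yaw 0.24 -> shift [ 1.1 -0.7 27.6] turn 0.3067014569957752
from [0.4382 0.1112 0.1276] yaw 0.24 -> shift [  1.   -0.8 123.6] turn 0.3067014569957752
False 0.051629183226465994
```

View pics/s3.png

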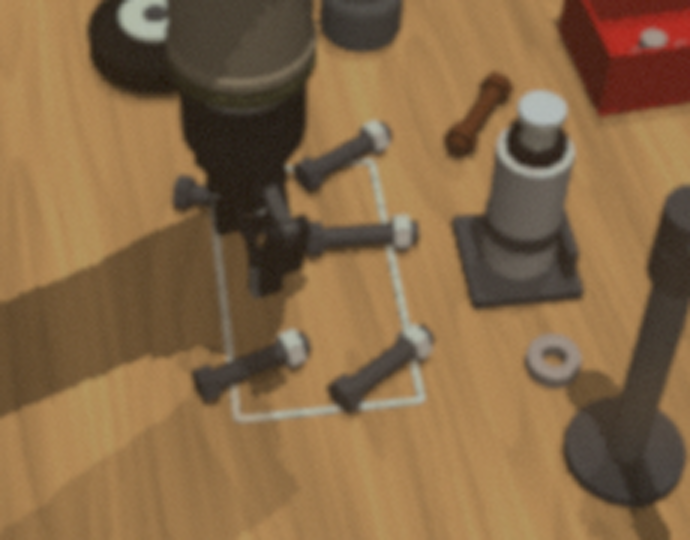

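Emit:
{"op": "apply_moves", "data": {
  "commands": [
    [-0.2, 1, -1, 45, 0],
    [-0.2, 1, -1, 90, 0],
    [-0.2, 1, -1, 115, 0],
    [-0.2, 1, -1, 123, 0],
    [1, 1, -1, 123, 0],
    [1, 1, -1, 123, 0],
    [1, 1, -1, 123, 0],
    [1, 1, -1, 123, 0],
    [1, 1, -1, 80, 0],
    [1, 1, -1, 30, 0]
  ],
  "newtons": 60
}}

```text
time: 6.95
tool_pos: [0.4397, 0.1114, 0.1004]
tcp_rot: [-3.141, 0.002, 0.239]
force: [2.2, -0.7, -1.2]
opening: 0.0133
```

```bash
cat >> h.py <<'E'
TC=np.array([.475,-.202]); TY=.16
def slot(s,z=.1,C=TC,yaw=TY,xo=0): return [C[0]-s*np.sin(yaw)+xo*np.cos(yaw),C[1]+s*np.cos(yaw)+xo*np.sin(yaw),z]
E
python3 - <<'E'
from h import *
delta(slot(-.07),TY)
s=cam("side"); crop(s,200,180,430,360,3,"s4.png")
E
```

```text
from [0.4397 0.1114 0.1004] yaw 0.239 -> shift [-4.530e+01  3.826e+02  2.000e-01] turn 4.517228417048889
```

View pics/s4.png

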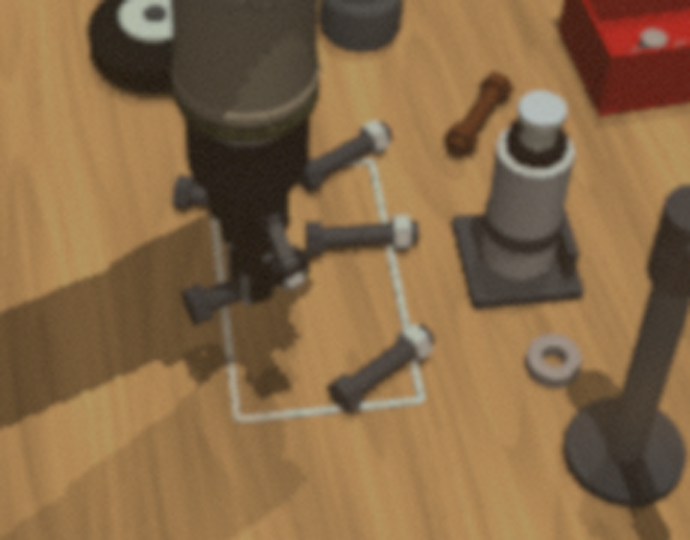

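Emit:
{"op": "apply_moves", "data": {
  "commands": [
    [1, -5, 45, 0, 0],
    [1, -10, 90, 0, 0],
    [1, -16, 135, 0, 1],
    [1, -21, 180, 0, 2],
    [1, -27, 225, 0, 3],
    [1, -32, 270, 0, 4],
    [1, -37, 315, 0, 5],
    [1, -42, 360, 0, 5],
    [1, -45, 383, 0, 5],
    [1, -45, 383, 0, 5]
  ]
}}

```text
time: 8.0
tool_pos: [0.4871, -0.2758, 0.1005]
tcp_rot: [3.139, -0.001, 0.146]
force: [0.6, 0.3, -2.1]
opening: 0.0132
```

Run:
```python
from h import *
delta(slot(-.07,.026),TY)
c=cam("top"); bolts(c); crop(c,390,200,550,320,4,"t4.png")
```

```text
from [ 0.4871 -0.2758  0.1005] yaw 0.146 -> shift [-0.4 -5.  74.5] turn -0.8271570818747845
px 269.6 284.0 pos [0.4495 0.2662 0.012 ] ang -0.441 len 0.0859 wid 10.6
px 338.2 251.5 pos [0.529  0.0899 0.012 ] ang 0.509 len 0.0903 wid 10.5
px 290.7 246.8 pos [0.5438 0.2116 0.012 ] ang -0.071 len 0.0863 wid 11.3
px 257.2 245.4 pos [0.5494 0.2976 0.012 ] ang 0.42 len 0.0862 wid 10.9
px 373.9 207.5 pos [ 0.6422 -0.0062  0.012 ] ang 1.549 len 0.0554 wid 5.0
px 343.2 208.5 pos [0.6412 0.0736 0.012 ] ang 1.549 len 0.039 wid 7.0
px 304.9 213.0 pos [0.6314 0.1736 0.012 ] ang 1.549 len 0.085 wid 16.0
```

View pics/t4.png

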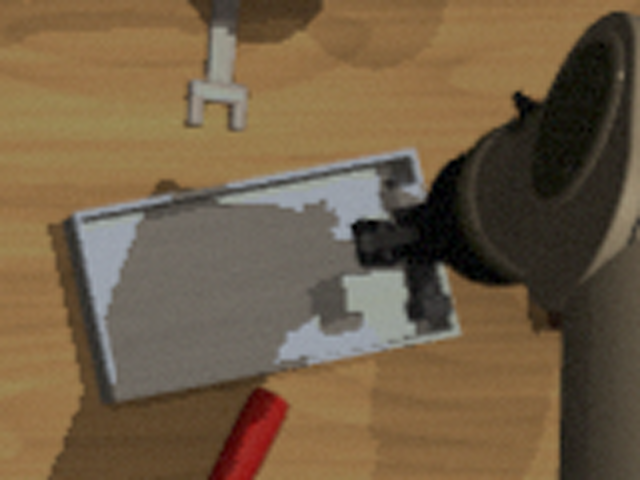

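Emit:
{"op": "apply_moves", "data": {
  "commands": [
    [1, 0, -5, 40, -1],
    [1, 0, -5, 70, -1],
    [1, 0, -5, 74, -1],
    [1, 0, -5, 74, -1],
    [0.3, 0, -5, 74, -1],
    [0.3, 0, -5, 74, -1],
    [0.3, 0, -5, 74, -1],
    [0.3, 0, -5, 40, -1],
    [0.3, 0, -5, 0, -1],
    [0.3, 0, -5, 0, -1]
  ]
}}

```text
time: 9.05
tool_pos: [0.49, -0.2678, 0.1054]
tcp_rot: [3.136, -0.007, 0.169]
force: [0.7, -0.8, -0.2]
opening: 0.0296
```

Run:
```python
from h import *
c=cam("top"); b=bolts(c)
delta([.529,.090,.10],.509); delta([.529,.09,.002],.509)
```

```text
px 269.6 284.0 pos [0.4495 0.2662 0.012 ] ang -0.445 len 0.086 wid 10.7
px 338.2 251.4 pos [0.5291 0.0898 0.012 ] ang 0.522 len 0.0903 wid 10.7
px 290.7 246.8 pos [0.5439 0.2116 0.012 ] ang -0.071 len 0.0861 wid 11.3
px 256.4 245.7 pos [0.5485 0.2996 0.012 ] ang 0.422 len 0.0862 wid 12.4
px 373.9 207.5 pos [ 0.6422 -0.0062  0.012 ] ang 1.549 len 0.0567 wid 5.0
px 343.2 208.5 pos [0.6412 0.0736 0.012 ] ang 1.549 len 0.039 wid 7.0
px 304.9 213.0 pos [0.6314 0.1736 0.012 ] ang 1.549 len 0.085 wid 16.0
from [ 0.4888 -0.2673  0.1029] yaw 0.168 -> shift [  99.6 -345.6    1.9] turn -19.51007364693219
from [ 0.4888 -0.2673  0.1029] yaw 0.168 -> shift [  99.1 -346.    99.9] turn -19.51007364693219
```

Emit:
{"op": "apply_moves", "data": {
  "commands": [
    [-0.2, 13, -45, 0, -4],
    [-0.2, 26, -90, 0, -8],
    [-0.2, 39, -135, 0, -12],
    [-0.2, 52, -180, 0, -16],
    [-0.2, 65, -225, 0, -19],
    [-0.2, 77, -270, 0, -20],
    [-0.2, 90, -315, 0, -20],
    [-0.2, 99, -346, 0, -20],
    [-0.2, 99, -346, 0, -20],
    [-0.2, 99, -346, 40, -20]
  ]
}}

```text
time: 10.1
tool_pos: [0.5296, 0.0928, 0.0627]
tcp_rot: [3.138, -0.007, 0.519]
force: [0.9, -1.7, -0.3]
opening: 0.0513
```

Run:
```python
from h import *
delta([.529,.09,.002],.509)
c=cam("top"); crop(c,390,200,550,320,4,"t5.png");crop(cam("side"),200,180,430,360,3,"s5.png")
```

```text
from [0.5296 0.0928 0.0627] yaw 0.519 -> shift [-2.4  1.9 60.7] turn 0.5968492732682426
```

View pics/t5.png

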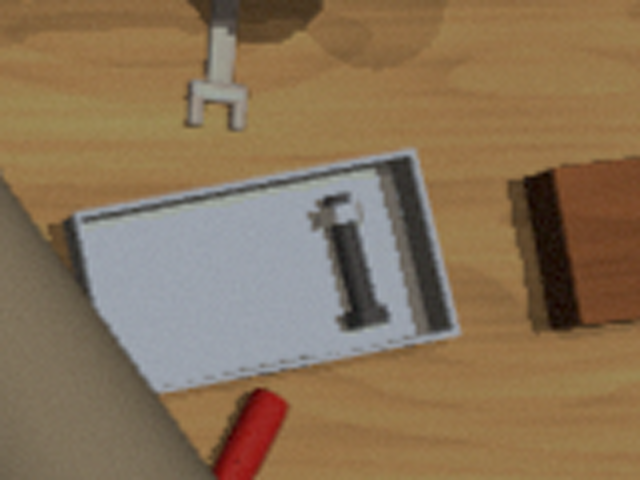

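View pics/s5.png

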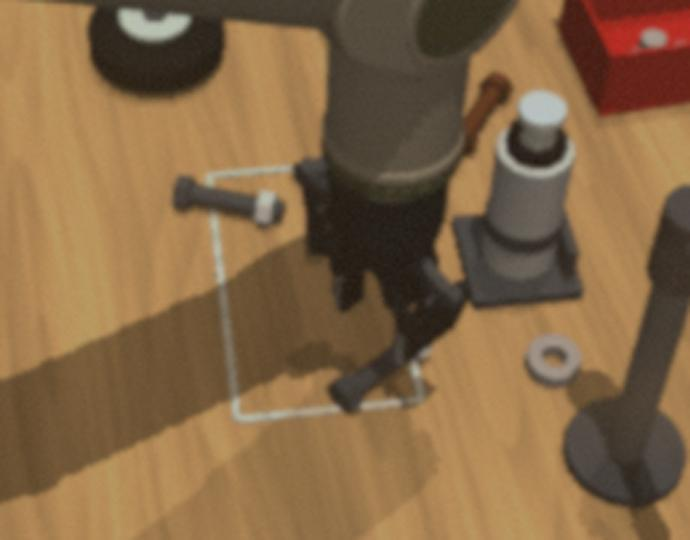

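Emit:
{"op": "apply_moves", "data": {
  "commands": [
    [-0.2, -2, 2, 30, 0],
    [-0.2, -2, 2, 52, 0],
    [-0.2, -2, 2, 60, 0],
    [-0.2, -2, 2, 60, 0],
    [1, -2, 2, 60, 0],
    [1, -2, 2, 60, 0],
    [1, -2, 2, 60, 0],
    [1, -2, 2, 60, 0],
    [1, -2, 2, 20, 0],
    [1, -2, 2, -40, 0]
  ]
}}

```text
time: 11.2
tool_pos: [0.524, 0.0884, 0.0892]
tcp_rot: [-3.14, 0.004, 0.518]
force: [1.9, -0.1, -1.3]
opening: 0.0136
```

Run:
```python
from h import *
delta(slot(.07),TY); crop(cam("side"),200,180,430,360,3,"s5.png")
```

```text
from [0.524  0.0884 0.0892] yaw 0.518 -> shift [-161.8  162.5  -10.5] turn 20.515538605037538
```

View pics/s5.png

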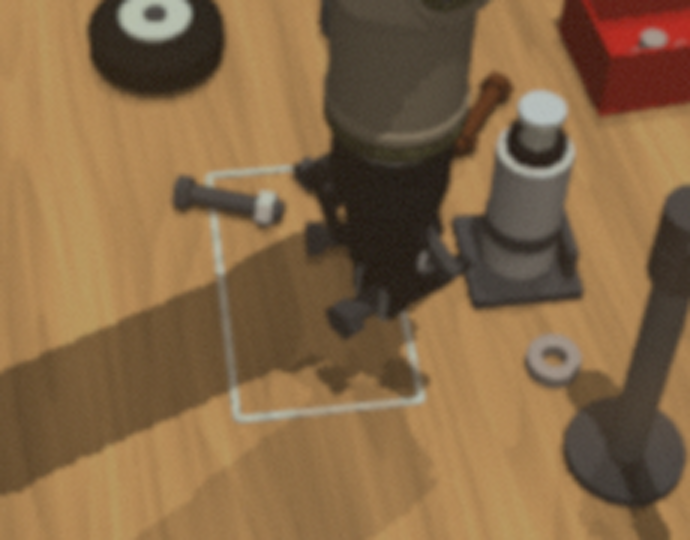

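Emit:
{"op": "apply_moves", "data": {
  "commands": [
    [1, -30, 30, -10, 4],
    [1, -60, 60, -10, 8],
    [1, -90, 90, -10, 12],
    [1, -120, 120, -10, 16],
    [1, -150, 150, -10, 20],
    [1, -162, 162, -10, 20],
    [1, -162, 162, -10, 20],
    [1, -162, 162, -10, 20]
  ]
}}

```text
time: 12.05
tool_pos: [0.4652, -0.132, 0.0997]
tcp_rot: [3.141, -0.001, 0.169]
force: [-0.4, 0.8, -1.5]
opening: 0.0135
```

Run:
```python
from h import *
delta(slot(.07,.026),TY)
```

```text
from [ 0.4652 -0.132   0.0997] yaw 0.169 -> shift [-1.6  0.6 73.7] turn 0.4893175294646139
```

Emit:
{"op": "apply_moves", "data": {
  "commands": [
    [1, -1, 1, 40, 0],
    [1, -1, 1, 68, 0],
    [1, -1, 1, 74, 0],
    [1, -1, 1, 74, 0],
    [0.3, -1, 1, 74, 0],
    [0.3, -1, 1, 74, 0],
    [0.3, -1, 1, 74, 0],
    [0.3, -1, 1, 40, 0],
    [0.3, -1, 1, 0, 0],
    [0.3, -1, 1, 0, 0]
  ]
}}

```text
time: 13.05
tool_pos: [0.4675, -0.1342, 0.1048]
tcp_rot: [3.137, -0.008, 0.169]
force: [0.3, 0.7, 0.0]
opening: 0.0299
```

Run:
```python
from h import *
c=cam("top"); b=bolts(c)
delta([.4495,.2662,.10],-.445)
delta([.5439,.2116,.10],-.071)
```

```text
px 269.4 283.9 pos [0.4498 0.2669 0.012 ] ang -0.474 len 0.0861 wid 10.6
px 290.3 246.7 pos [0.5441 0.2125 0.012 ] ang -0.117 len 0.086 wid 11.3
px 257.1 245.5 pos [0.5491 0.298  0.012 ] ang 0.409 len 0.0866 wid 11.0
px 374.1 207.5 pos [ 0.6422 -0.0069  0.012 ] ang 1.549 len 0.0567 wid 5.0
px 343.1 208.5 pos [0.6412 0.0739 0.012 ] ang 1.549 len 0.0397 wid 7.0
px 304.9 213.0 pos [0.6314 0.1736 0.012 ] ang 1.549 len 0.085 wid 16.0
from [ 0.4662 -0.1341  0.1024] yaw 0.168 -> shift [  50.6 -397.4    1.4] turn 35.14532907740811
from [ 0.4662 -0.1341  0.1024] yaw 0.168 -> shift [ 134.5 -327.8    2. ] turn 13.716707539515308
```

Next bolt: D at (0.4497, 0.2665), angle about -0.46.

Emit:
{"op": "apply_moves", "data": {
  "commands": [
    [-0.2, 6, -45, 0, 4],
    [-0.2, 12, -90, 0, 8],
    [-0.2, 17, -135, 0, 12],
    [-0.2, 23, -180, 0, 16],
    [-0.2, 29, -225, 0, 20],
    [-0.2, 34, -270, 0, 24],
    [-0.2, 40, -315, 0, 28],
    [-0.2, 46, -360, 0, 32],
    [-0.2, 51, -397, 0, 36],
    [-0.2, 51, -397, 30, 36]
  ]
}}

```text
time: 14.1
tool_pos: [0.4472, 0.2257, 0.0856]
tcp_rot: [3.133, 0.014, -0.398]
force: [-0.1, -0.6, -1.0]
opening: 0.0514
```

Run:
```python
from h import *
delta([.4496,.2665,.002],-.46)
c=cam("top"); crop(c,390,200,550,320,4,"t6.png");crop(cam("side"),200,180,430,360,3,"s6.png")
```

```text
from [0.4472 0.2257 0.0856] yaw -0.398 -> shift [-12.4 -39.2  83.4] turn 3.552811726034788
```

View pics/t6.png

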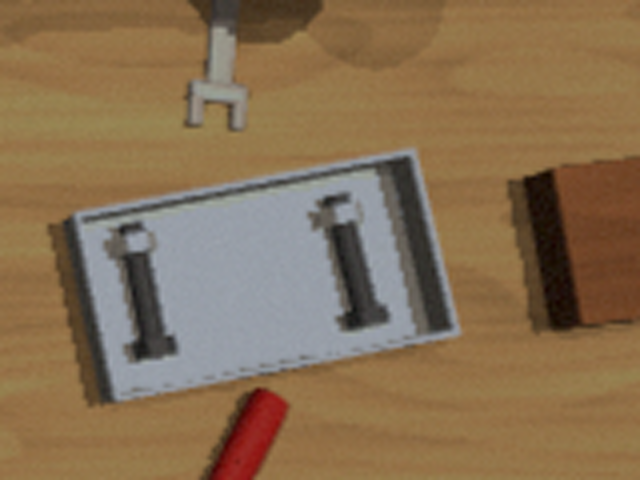

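View pics/s6.png

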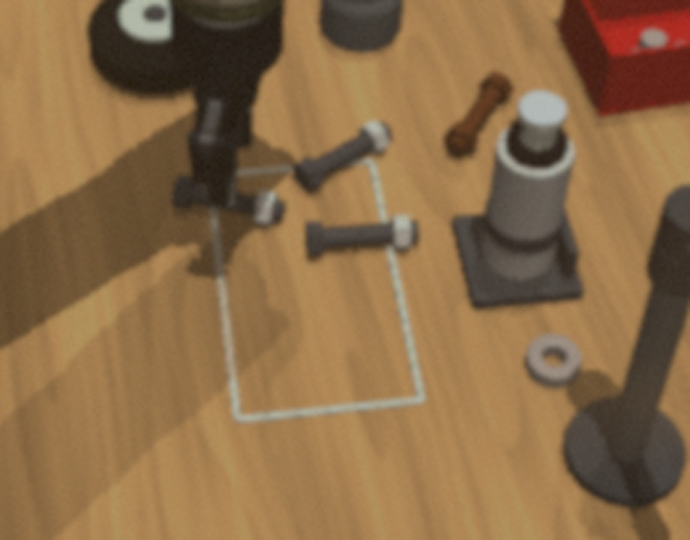

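Run:
```python
from h import *
delta([.4496,.2665,.002],-.46)
```

```text
from [0.4454 0.2277 0.0847] yaw -0.392 -> shift [ -9.7 -38.3  82.4] turn 3.8875707585282946
```

Emit:
{"op": "apply_moves", "data": {
  "commands": [
    [-0.2, -10, -38, 0, 4],
    [-0.2, -10, -38, 0, 4],
    [-0.2, -10, -38, 0, 4]
  ]
}}

```text
time: 14.5
tool_pos: [0.453, 0.2631, 0.0853]
tcp_rot: [3.131, 0.014, -0.469]
force: [0.1, 0.0, -0.6]
opening: 0.0512
```

Run:
```python
from h import *
delta([.4496,.2665,.002],-.46)
```

```text
from [0.453  0.2631 0.0853] yaw -0.469 -> shift [-3.4 -2.4 83.4] turn -0.540171264485672
```

Emit:
{"op": "apply_moves", "data": {
  "commands": [
    [-0.2, -3, -2, 40, 0],
    [-0.2, -3, -2, 72, 0],
    [-0.2, -3, -2, 82, 0],
    [-0.2, -3, -2, 82, 0],
    [1, -3, -2, 82, 0],
    [1, -3, -2, 82, 0],
    [1, -3, -2, 82, 0],
    [1, -3, -2, 82, 0],
    [1, -3, -2, 40, 0],
    [1, -3, -2, -15, 0]
  ]
}}

```text
time: 15.5
tool_pos: [0.4501, 0.2663, 0.0962]
tcp_rot: [3.129, 0.015, -0.467]
force: [1.0, 1.4, -0.9]
opening: 0.0134
```

Run:
```python
from h import *
delta(slot(0),TY); crop(cam("side"),200,180,430,360,3,"s7.png")
```

```text
from [0.4501 0.2663 0.0962] yaw -0.467 -> shift [233.2 406.9  -2.4] turn -35.951212144951626
```

View pics/s7.png

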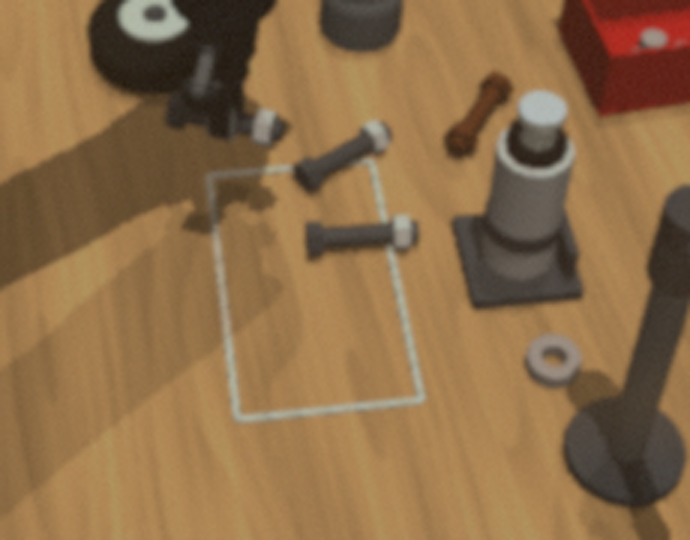

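Emit:
{"op": "apply_moves", "data": {
  "commands": [
    [1, 20, 35, -5, -4],
    [1, 45, 78, -5, -8],
    [1, 70, 122, -5, -12],
    [1, 95, 165, -5, -16],
    [1, 120, 209, -5, -20],
    [1, 145, 252, -5, -24],
    [1, 170, 296, -5, -28],
    [1, 195, 340, -5, -32],
    [1, 220, 384, -5, -36],
    [1, 233, 407, -5, -36]
  ]
}}

```text
time: 16.55
tool_pos: [0.4756, -0.2055, 0.1025]
tcp_rot: [3.14, 0.015, 0.16]
force: [0.5, 0.9, -0.5]
opening: 0.0132
```

Emit:
{"op": "apply_moves", "data": {
  "commands": [
    [1, 0, 0, 0, 0],
    [1, 0, 0, 0, 0]
  ]
}}

```text
time: 16.75
tool_pos: [0.4761, -0.2015, 0.1019]
tcp_rot: [-3.141, 0.016, 0.16]
force: [1.1, -0.6, -1.9]
opening: 0.0133
```

Run:
```python
from h import *
delta(slot(0,.026),TY)
```

```text
from [ 0.4761 -0.2015  0.1019] yaw 0.16 -> shift [ 0.1  0.3 75.9] turn -0.02082595889926456
```

Emit:
{"op": "apply_moves", "data": {
  "commands": [
    [1, 0, 0, 40, 0],
    [1, 0, 0, 70, 0],
    [1, 0, 0, 76, 0],
    [1, 0, 0, 76, 0],
    [0.3, 0, 0, 76, 0],
    [0.3, 0, 0, 76, 0],
    [0.3, 0, 0, 76, 0],
    [0.3, 0, 0, 40, 0],
    [0.3, 0, 0, 0, 0],
    [0.3, 0, 0, 0, 0]
  ]
}}

```text
time: 17.75
tool_pos: [0.4791, -0.2024, 0.1069]
tcp_rot: [3.139, 0.009, 0.161]
force: [0.6, -0.2, -0.2]
opening: 0.03
```

Run:
```python
from h import *
c=cam("top"); b=bolts(c)
for p,a in b:
  if p[0]<.6: delta([*p[:2],.1],a)
```

```text
px 290.8 246.8 pos [0.5438 0.2113 0.012 ] ang -0.071 len 0.0862 wid 11.6
px 256.5 245.7 pos [0.5485 0.2993 0.012 ] ang 0.415 len 0.0866 wid 12.2
px 374.0 207.5 pos [ 0.6422 -0.0066  0.012 ] ang 1.549 len 0.056 wid 5.0
px 343.2 208.5 pos [0.6412 0.0736 0.012 ] ang 1.549 len 0.039 wid 7.0
px 304.9 213.0 pos [0.6314 0.1736 0.012 ] ang 1.549 len 0.085 wid 16.0
from [ 0.478  -0.2016  0.1045] yaw 0.161 -> shift [ 131.2 -397.     2.7] turn 13.286776367819101
from [ 0.478  -0.2016  0.1045] yaw 0.161 -> shift [ 150.  -483.2    2.4] turn -14.524005302435137
```

Emit:
{"op": "apply_moves", "data": {
  "commands": [
    [-0.2, 14, -42, 0, 2],
    [-0.2, 28, -84, 0, 4],
    [-0.2, 42, -126, 0, 6],
    [-0.2, 56, -168, 0, 8],
    [-0.2, 70, -210, 0, 10],
    [-0.2, 84, -252, 0, 12],
    [-0.2, 98, -294, 0, 13],
    [-0.2, 112, -336, 0, 13],
    [-0.2, 125, -378, 0, 13],
    [-0.2, 131, -397, 0, 13]
  ]
}}

```text
time: 18.8
tool_pos: [0.5406, 0.2167, 0.0986]
tcp_rot: [3.139, 0.018, -0.061]
force: [-0.4, -0.3, -0.0]
opening: 0.0509
```

Emit:
{"op": "apply_moves", "data": {
  "commands": [
    [-0.2, 0, 0, 20, 0],
    [-0.2, 0, 0, 20, 0]
  ]
}}

```text
time: 19.0
tool_pos: [0.5395, 0.2112, 0.0768]
tcp_rot: [3.135, 0.02, -0.065]
force: [-0.8, -0.5, -1.1]
opening: 0.0516
```

Run:
```python
from h import *
delta([.5438,.2113,.002],-.071);crop(cam("side"),200,180,430,360,3,"s8.png")
crop(cam("top"),390,200,550,320,4,"t8.png")
```

```text
from [0.5395 0.2112 0.0768] yaw -0.065 -> shift [ 5.8 -0.9 74.7] turn 0.34658194933946335
```

View pics/s8.png

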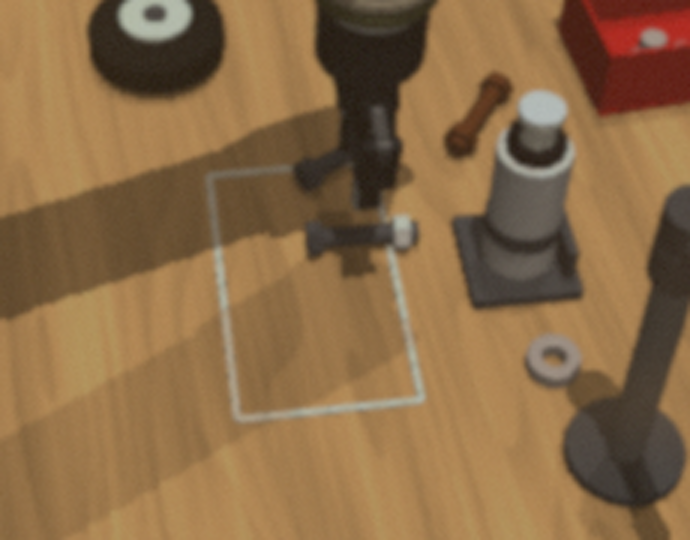

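View pics/t8.png

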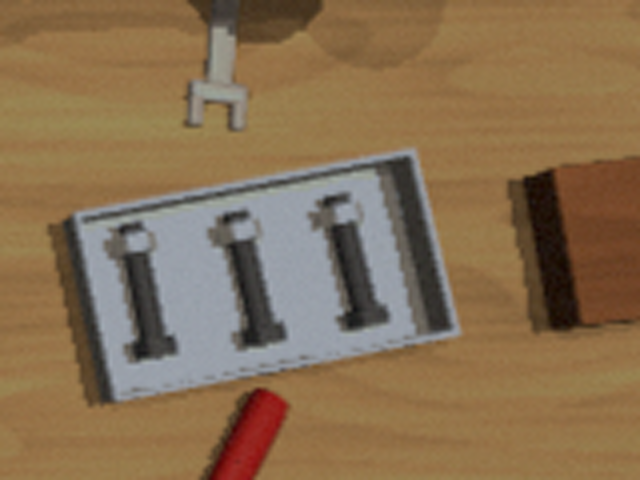

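Emit:
{"op": "apply_moves", "data": {
  "commands": [
    [-0.2, 5, -1, 40, 0],
    [-0.2, 5, -1, 66, 0],
    [-0.2, 5, -1, 74, 0],
    [-0.2, 5, -1, 74, 0],
    [1, 5, -1, 74, 0],
    [1, 5, -1, 74, 0],
    [1, 5, -1, 74, 0],
    [1, 5, -1, 74, 0],
    [1, 5, -1, 34, 0],
    [1, 5, -1, -15, 0]
  ]
}}

```text
time: 20.1
tool_pos: [0.5452, 0.2119, 0.0943]
tcp_rot: [3.136, 0.02, -0.066]
force: [2.1, 0.7, -0.9]
opening: 0.0133
```

Run:
```python
from h import *
delta(slot(-.035),TY); crop(cam("side"),200,180,430,360,3,"s9.png")
```

```text
from [0.5452 0.2119 0.0943] yaw -0.066 -> shift [-35.1 451.7  -2.5] turn -12.92998928492735
```

View pics/s9.png

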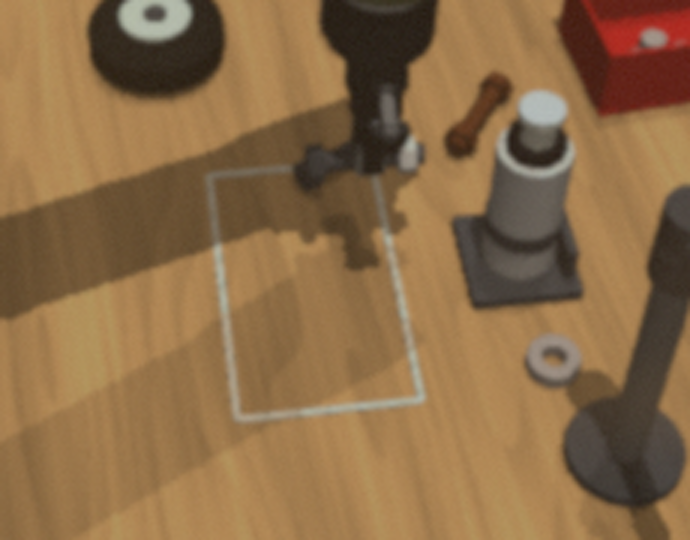

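Emit:
{"op": "apply_moves", "data": {
  "commands": [
    [1, -4, 45, -10, -2],
    [1, -8, 90, -10, -4],
    [1, -12, 135, -10, -6],
    [1, -15, 180, -10, -8],
    [1, -18, 225, -10, -10],
    [1, -22, 270, -10, -12],
    [1, -25, 315, -10, -13],
    [1, -29, 360, -10, -13],
    [1, -32, 405, -10, -13],
    [1, -35, 452, -10, -13]
  ]
}}

```text
time: 21.15
tool_pos: [0.482, -0.2377, 0.1072]
tcp_rot: [-3.141, 0.015, 0.162]
force: [0.5, 0.5, -1.3]
opening: 0.0133
```

Emit:
{"op": "apply_moves", "data": {
  "commands": [
    [1, 0, 0, 0, 0],
    [1, 0, 0, 0, 0],
    [1, 0, 0, 0, 0]
  ]
}}

```text
time: 21.45
tool_pos: [0.4826, -0.2352, 0.1066]
tcp_rot: [-3.141, 0.016, 0.162]
force: [0.4, -0.1, -1.5]
opening: 0.0131
```

Run:
```python
from h import *
delta(slot(-.035,.032),TY)
```

```text
from [ 0.4826 -0.2352  0.1066] yaw 0.162 -> shift [-1.   1.  74.7] turn 0.13746115380627097
```

Emit:
{"op": "apply_moves", "data": {
  "commands": [
    [1, -1, 1, 40, 0],
    [1, -1, 1, 70, 0],
    [1, -1, 1, 75, 0],
    [1, -1, 1, 75, 0],
    [0.3, -1, 1, 75, 0],
    [0.3, -1, 1, 75, 0],
    [0.3, -1, 1, 75, 0],
    [0.3, -1, 1, 40, 0],
    [0.3, -1, 1, 0, 0],
    [0.3, -1, 1, 0, 0]
  ]
}}

```text
time: 22.45
tool_pos: [0.4843, -0.2389, 0.1119]
tcp_rot: [3.139, 0.009, 0.161]
force: [1.1, -0.0, 0.0]
opening: 0.03
```

Run:
```python
from h import *
c=cam("top"); b=bolts(c)
for p,a in b:
  if p[0]<.6: delta([*p[:2],.1],a)
```

```text
px 256.4 245.8 pos [0.5483 0.2997 0.012 ] ang 0.423 len 0.0865 wid 12.5
px 374.0 207.5 pos [ 0.6422 -0.0066  0.012 ] ang 1.549 len 0.056 wid 5.0
px 343.1 208.5 pos [0.6412 0.0739 0.012 ] ang 1.549 len 0.0397 wid 7.0
px 304.8 212.5 pos [0.6329 0.1737 0.012 ] ang 1.513 len 0.0843 wid 16.1
from [ 0.4832 -0.2381  0.1095] yaw 0.161 -> shift [ 150.7 -520.4    7. ] turn -14.974581245965965
```

Emit:
{"op": "apply_moves", "data": {
  "commands": [
    [-0.2, 14, -48, 0, -2],
    [-0.2, 28, -96, 0, -4],
    [-0.2, 42, -144, 0, -6],
    [-0.2, 56, -192, 0, -8],
    [-0.2, 70, -240, 0, -10],
    [-0.2, 84, -288, 0, -12],
    [-0.2, 98, -336, 0, -14],
    [-0.2, 112, -384, 0, -15],
    [-0.2, 126, -432, 0, -15],
    [-0.2, 140, -480, 0, -15]
  ]
}}

```text
time: 23.5
tool_pos: [0.542, 0.2608, 0.1036]
tcp_rot: [-3.137, 0.017, 0.423]
force: [0.3, -1.6, 0.2]
opening: 0.0511
```

Run:
```python
from h import *
delta([.549,.298,.07],.42)
```

```text
from [0.542  0.2608 0.1036] yaw 0.423 -> shift [ 22.2 -30.9  33.4] turn 0.1707450361489722
```

Emit:
{"op": "apply_moves", "data": {
  "commands": [
    [-0.2, 20, -31, 0, 0],
    [-0.2, 20, -31, 33, 0],
    [-0.2, 20, -31, 33, 0]
  ]
}}

```text
time: 23.8
tool_pos: [0.5443, 0.2949, 0.0665]
tcp_rot: [-3.138, 0.024, 0.425]
force: [-0.8, 0.0, -0.6]
opening: 0.0515
```

Run:
```python
from h import *
delta([.549,.298,.002],.42);crop(cam("side"),200,180,430,360,3,"s10.png")
crop(cam("top"),390,200,550,320,4,"t10.png")
```

```text
from [0.5443 0.2949 0.0665] yaw 0.425 -> shift [ 7.  -0.6 64.3] turn 0.29818541372241114
```

View pics/s10.png

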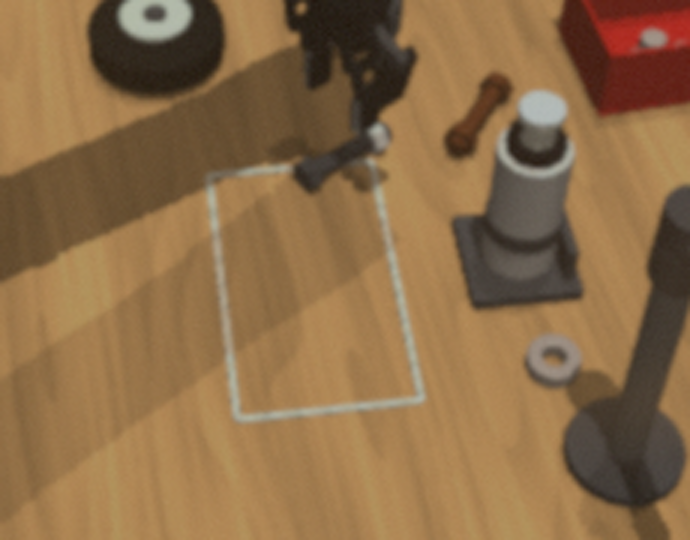

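View pics/t10.png

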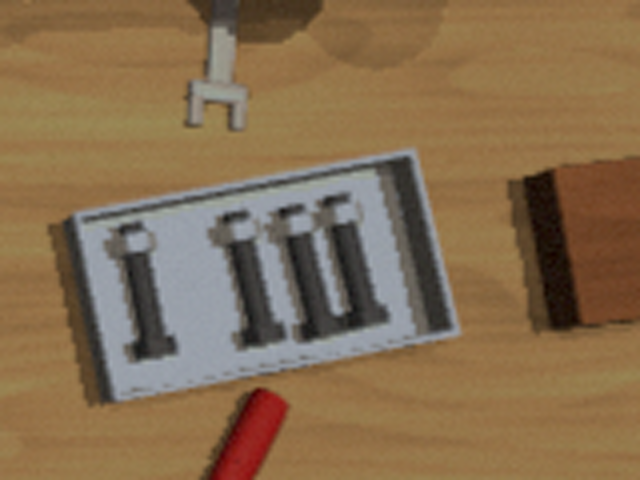

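Emit:
{"op": "apply_moves", "data": {
  "commands": [
    [-0.2, 6, -1, 35, 0],
    [-0.2, 6, -1, 58, 0],
    [-0.2, 6, -1, 64, 0],
    [-0.2, 6, -1, 64, 0],
    [1, 6, -1, 64, 0],
    [1, 6, -1, 64, 0],
    [1, 6, -1, 64, 0],
    [1, 6, -1, 64, 0],
    [1, 6, -1, 24, 0],
    [1, 6, -1, -30, 0]
  ]
}}

```text
time: 24.9
tool_pos: [0.5514, 0.2979, 0.0965]
tcp_rot: [-3.138, 0.02, 0.423]
force: [1.1, 0.6, -1.0]
opening: 0.0132
```

Run:
```python
from h import *
delta(slot(.035),TY); crop(cam("side"),200,180,430,360,3,"s11.png")
```

```text
from [0.5514 0.2979 0.0965] yaw 0.423 -> shift [-265.8  390.6    0.5] turn 15.071494187836647
```

View pics/s11.png

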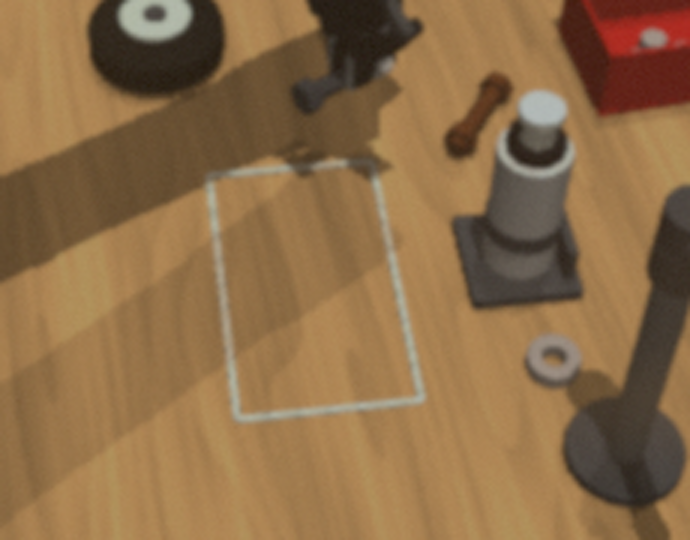

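Emit:
{"op": "apply_moves", "data": {
  "commands": [
    [1, -26, 39, -6, 2],
    [1, -53, 78, -6, 4],
    [1, -80, 117, -6, 6],
    [1, -106, 156, -6, 8],
    [1, -133, 195, -6, 10],
    [1, -160, 234, -6, 12],
    [1, -186, 273, -6, 14],
    [1, -213, 312, -6, 15],
    [1, -240, 351, -6, 15],
    [1, -266, 390, -6, 15]
  ]
}}

```text
time: 25.95
tool_pos: [0.4702, -0.1679, 0.1063]
tcp_rot: [-3.141, 0.015, 0.161]
force: [1.8, 0.4, -1.3]
opening: 0.0133
```

Emit:
{"op": "apply_moves", "data": {
  "commands": [
    [1, 0, 0, 0, 0],
    [1, 0, 0, 0, 0],
    [1, 0, 0, 0, 0]
  ]
}}

```text
time: 26.25
tool_pos: [0.4709, -0.1652, 0.1057]
tcp_rot: [-3.141, 0.016, 0.162]
force: [0.5, -0.3, -1.0]
opening: 0.0134
```

Run:
```python
from h import *
delta(slot(.036,.032),TY)
```

```text
from [ 0.4709 -0.1652  0.1057] yaw 0.162 -> shift [-0.7  1.  73.8] turn 0.1287537205222571
```

Emit:
{"op": "apply_moves", "data": {
  "commands": [
    [1, -1, 0, 40, 0],
    [1, -1, 0, 70, 0],
    [1, -1, 0, 75, 0],
    [1, -1, 0, 75, 0],
    [0.3, -1, 0, 75, 0],
    [0.3, -1, 0, 75, 0],
    [0.3, -1, 0, 75, 0],
    [0.3, -1, 0, 40, 0],
    [0.3, -1, 0, 0, 0],
    [0.3, -1, 0, -40, 0]
  ]
}}

```text
time: 27.25
tool_pos: [0.47, -0.1664, 0.1475]
tcp_rot: [-3.141, 0.017, 0.161]
force: [1.6, -0.9, 0.6]
opening: 0.0299
```

Run:
```python
from h import *
c=cam("top"); cv2.imwrite("pics/t12.png",c["pixels"][:,:,::-1])
crop(c,230,220,370,310,5,"t12c.png")
s=cam("side"); cv2.imwrite("pics/s12.png",s["pixels"][:,:,::-1])
```

```text
(no output)
```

View pics/t12.png

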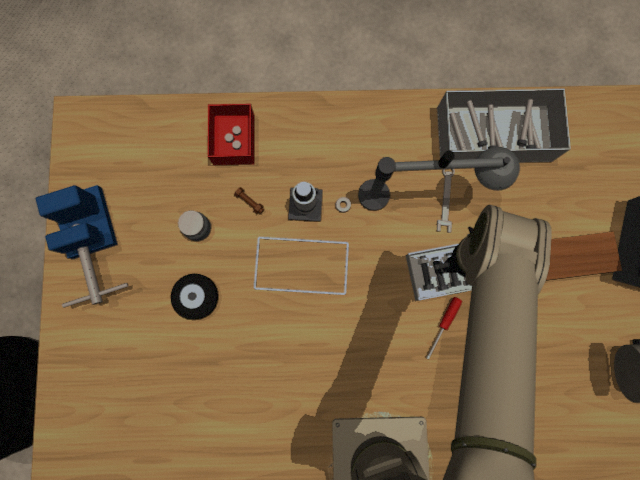

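View pics/s12.png

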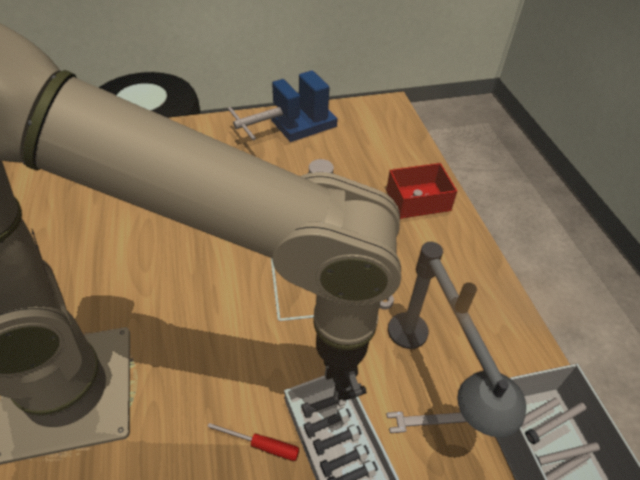

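View pics/t12c.png

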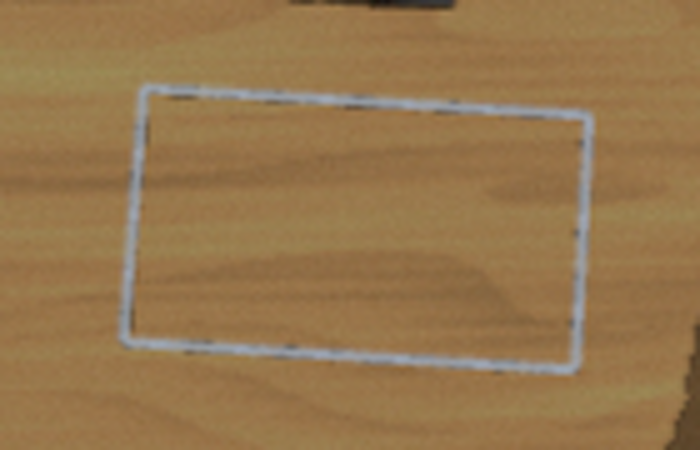

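Run:
```python
from h import *
c=cam("top"); crop(c,400,225,480,310,6,"t13.png")
q=[onz(c,230+x/5-.4,220+y/5-.4,0)[:2] for x,y in((147,90),(588,115),(575,368),(126,343))]
q=np.array(q); print(q.round(4)); O=q.mean(0)
y=(q[0]+q[3]-q[1]-q[2])/2; x=(q[0]+q[1]-q[2]-q[3])/2
print("O",O,"size",np.linalg.norm(x),np.linalg.norm(y),"yaw",np.arctan2(-y[0],y[1]),np.arctan2(x[1],x[0]))
cap=np.array([.657,.1695]); d=cap-O; print("to can",np.linalg.norm(d),np.arctan2(d[1],d[0]))
```

```text
[[0.5703 0.2933]
 [0.5521 0.0643]
 [0.4213 0.0749]
 [0.4392 0.3046]]
O [0.49572751 0.18429595] size 0.1313654479223599 0.23005229786844492 yaw -0.07845249252794528 -0.08332185126565701
to can 0.1619497943556926 -0.09148893307528799
```

View pics/t13.png

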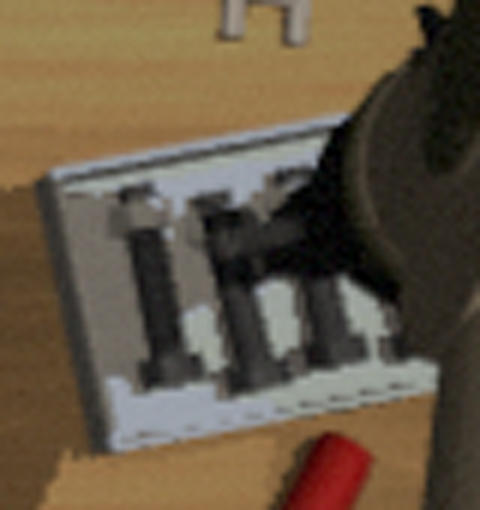

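Run:
```python
from h import *
delta([.458,-.0955,.075],.16);delta([.458,-.0955,.017],.16)
```

```text
from [ 0.4721 -0.1666  0.1486] yaw 0.161 -> shift [ -1.7 -72.4  73.6] turn 0.06419402910593247
from [ 0.4721 -0.1666  0.1486] yaw 0.161 -> shift [ -1.  -72.5 131.6] turn 0.06419402910593247
```

Emit:
{"op": "apply_moves", "data": {
  "commands": [
    [0.5, -1, -40, 0, 0],
    [0.5, -1, -72, 30, 0],
    [0.5, -1, -72, 73, 0],
    [0.5, -1, -72, 73, 0],
    [0.5, -1, -72, 73, 0]
  ],
  "newtons": 90
}}

```text
time: 27.9
tool_pos: [0.4559, -0.0962, 0.0728]
tcp_rot: [3.142, 0.019, 0.16]
force: [0.8, -0.0, 1.3]
opening: 0.0214
```

Run:
```python
from h import *
delta([.458,-.0955,.017],.16); print(arm.observe()["opening"])
crop(cam("top"),380,210,480,310,6,"t14.png");crop(cam("side"),250,300,420,440,4,"s14.png")
```

```text
from [ 0.4559 -0.0962  0.0728] yaw 0.16 -> shift [ 3.3 -0.3 55.7] turn 0.010386102185801207
0.021400749490362317
```

View pics/t14.png

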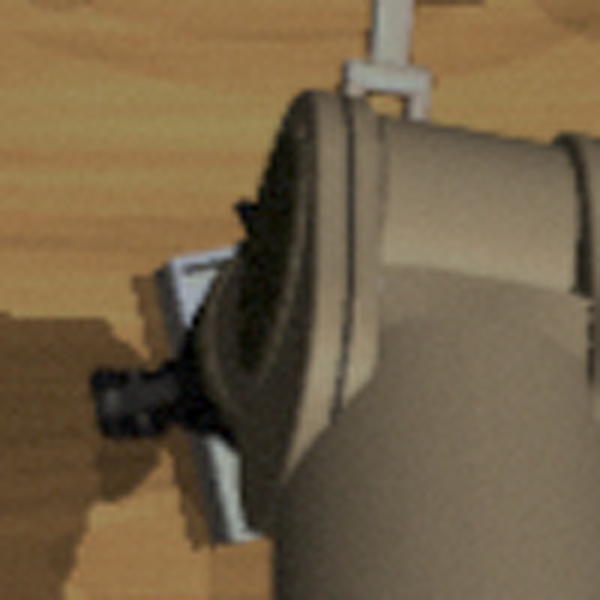

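View pics/s14.png

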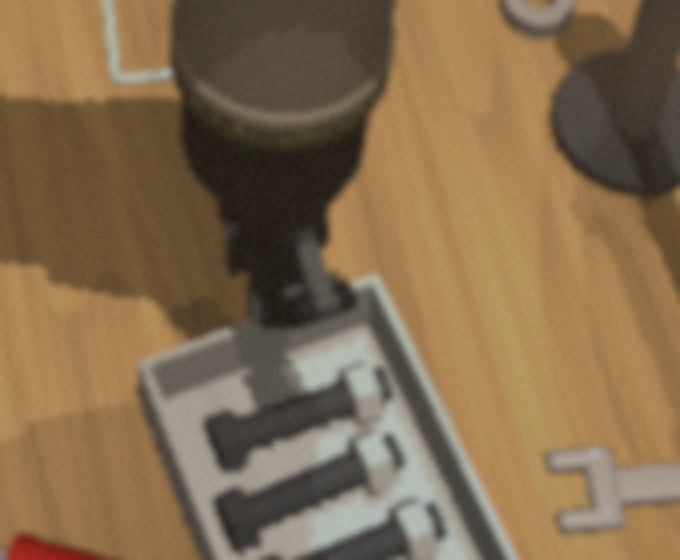

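Emit:
{"op": "apply_moves", "data": {
  "commands": [
    [0.5, 2, 0, 20, 0],
    [0.5, 2, 0, 35, 0],
    [0.5, 2, 0, 45, 0],
    [0.5, 2, 0, 45, 0]
  ]
}}

```text
time: 28.4
tool_pos: [0.4577, -0.0956, 0.0276]
tcp_rot: [-3.141, 0.017, 0.161]
force: [-1.1, 0.2, 0.5]
opening: 0.0211
```

Emit:
{"op": "apply_moves", "data": {
  "commands": [
    [0.5, 0, 0, 10, 0],
    [0.5, 0, 0, 10, 0],
    [1, 0, 0, 10, 0],
    [1, 0, 0, 10, 0],
    [1, 0, 0, 10, 0],
    [1, 0, 0, 10, 0]
  ]
}}

```text
time: 29.0
tool_pos: [0.4578, -0.0957, 0.0181]
tcp_rot: [3.142, 0.016, 0.161]
force: [-2.5, -2.9, 6.1]
opening: 0.0028
```

Run:
```python
from h import *
O=np.array([.4957,.1843]); yo=-.081
g=arm.observe()
t=slot(.1075,g["tool_pos"][2],O,yo); print(t); delta(t,yo); print(g["force"])
crop(cam("side"),250,300,420,440,4,"s15.png")
```

```text
[np.float64(0.5043979814718398), np.float64(0.2914475390212744), np.float64(0.01805096196967597)]
from [ 0.4578 -0.0957  0.0181] yaw 0.161 -> shift [ 108.  -374.7   -1.8] turn 13.860208848529673
[-2.45865637 -2.93865541  6.0769738 ]
```

View pics/s15.png

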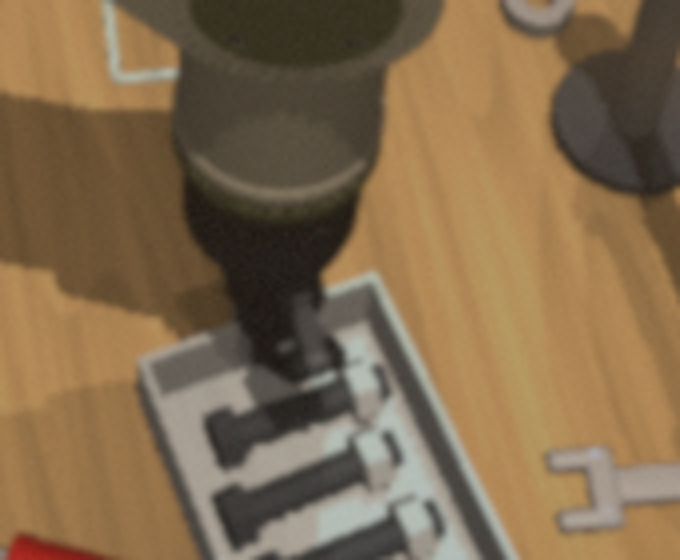

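Emit:
{"op": "apply_moves", "data": {
  "commands": [
    [1, 3, -8, 0, 0],
    [1, 8, -24, 0, 1],
    [1, 14, -48, 0, 2],
    [1, 21, -72, 0, 3],
    [1, 28, -96, 0, 4],
    [1, 35, -120, -0.5, 5],
    [1, 42, -144, -0.5, 6],
    [1, 46, -160, -0.5, 6],
    [1, 46, -160, -0.5, 6]
  ]
}}

```text
time: 29.95
tool_pos: [0.4782, 0.0721, 0.0181]
tcp_rot: [3.141, 0.015, 0.058]
force: [1.1, 4.5, 4.2]
opening: 0.0022
```

Run:
```python
from h import *
O=np.array([.4957,.1843]); yo=-.081
t=slot(.1075,.018,O,yo); delta(t,yo)
c=cam("top"); crop(c,330,210,500,310,4,"t16.png");crop(cam("side"),230,240,440,440,3,"s16.png")
```

```text
from [0.4782 0.0721 0.0181] yaw 0.058 -> shift [  38.9 -217.5   -0.6] turn 7.968605885633421
```

View pics/t16.png

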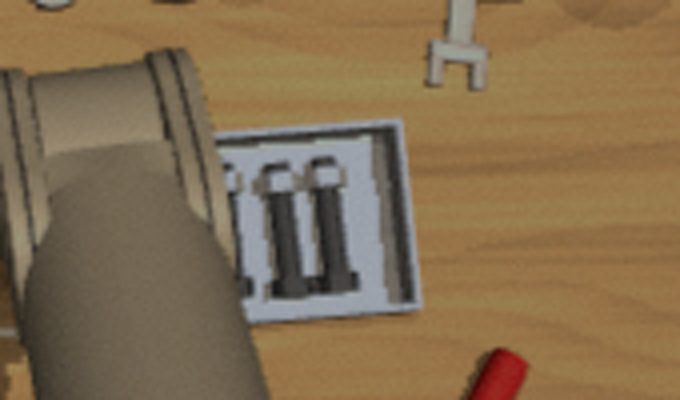

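View pics/s16.png

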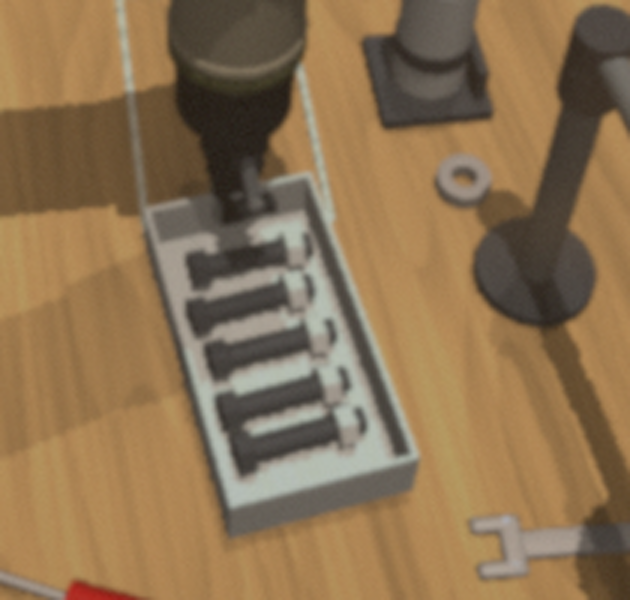

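Emit:
{"op": "apply_moves", "data": {
  "commands": [
    [1, 2, -10, 0, 0],
    [1, 6, -34, 0, 1],
    [1, 10, -58, 0, 2],
    [1, 15, -84, 0, 3],
    [1, 20, -110, 0, 4],
    [1, 25, -136, 0, 5],
    [1, 30, -162, -0.5, 6],
    [1, 35, -188, -0.5, 7],
    [1, 38, -208, -0.5, 8],
    [1, 39, -217, -0.5, 8]
  ]
}}

```text
time: 31.05
tool_pos: [0.5056, 0.2867, 0.018]
tcp_rot: [3.135, 0.015, -0.086]
force: [-2.6, -20.4, 21.8]
opening: 0.0025
```

Emit:
{"op": "apply_moves", "data": {
  "commands": [
    [1, 0, 0, 0, 0],
    [1, 0, 0, 0, 0]
  ]
}}

```text
time: 31.25
tool_pos: [0.5056, 0.2877, 0.0181]
tcp_rot: [3.138, 0.014, -0.085]
force: [2.0, -6.5, 11.1]
opening: 0.0025
```

Run:
```python
from h import *
O=np.array([.4957,.1843]); yo=-.081
t=slot(.1075,.018,O,yo); delta(t,yo)
c=cam("top"); crop(c,230,210,380,310,5,"t17.png");crop(cam("side"),230,180,440,380,3,"s17.png")
```

```text
from [0.5056 0.2877 0.0181] yaw -0.085 -> shift [-1.5 -3.6  0.1] turn -0.21575542245228513
```

View pics/t17.png

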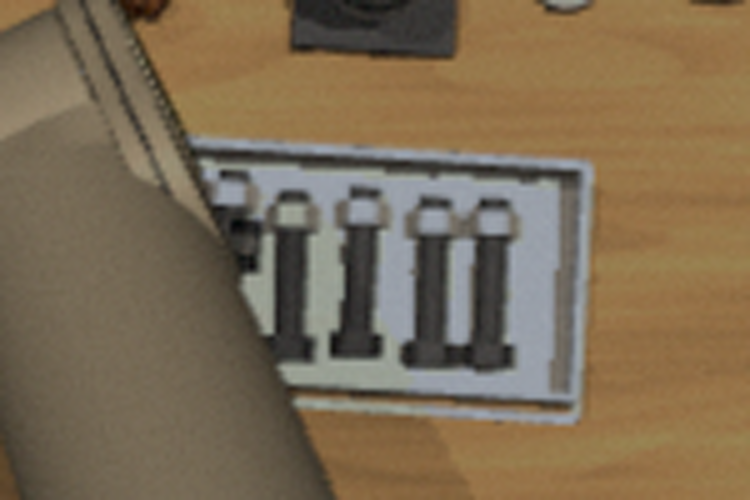

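View pics/s17.png

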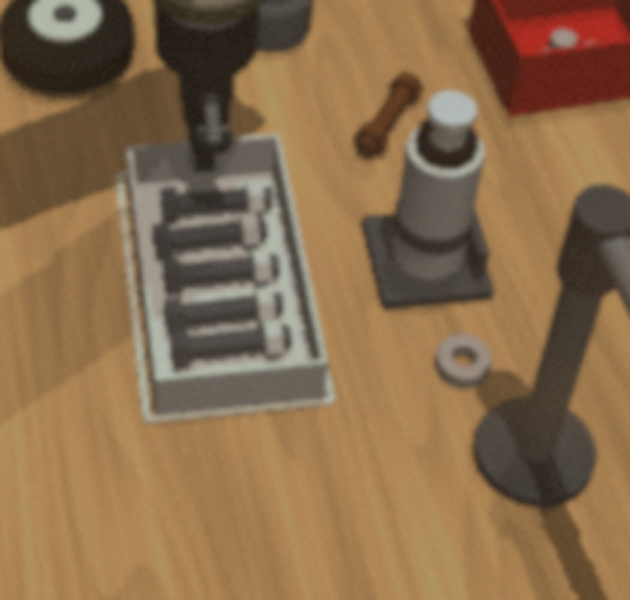

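Emit:
{"op": "apply_moves", "data": {
  "commands": [
    [0.7, 0, 0, 0, 0],
    [0.7, 0, 0, 0, 0],
    [0.7, 0, 0, 0, 0],
    [0.7, 0, 0, -20, 0],
    [0.7, 0, 0, -60, 0],
    [0.7, 0, 0, -110, 0],
    [0.7, 0, 0, -160, 0],
    [0.7, 0, 0, -210, 0],
    [0.7, 0, 0, -220, 0]
  ]
}}

```text
time: 32.25
tool_pos: [0.5095, 0.2906, 0.243]
tcp_rot: [-3.139, 0.01, -0.083]
force: [0.7, 0.1, -0.7]
opening: 0.0128
```

Run:
```python
from h import *
c=cam("top"); cv2.imwrite("pics/t18.png",c["pixels"][:,:,::-1]); crop(c,230,210,380,310,5,"t18c.png")
s=cam("side");crop(s,230,180,440,380,3,"s18.png")
delta([.52,.15,.25]);
```

```text
from [0.5083 0.2901 0.2387] yaw -0.083 -> shift [ 23.1 138.7 -11.4] turn None
```

View pics/t18c.png

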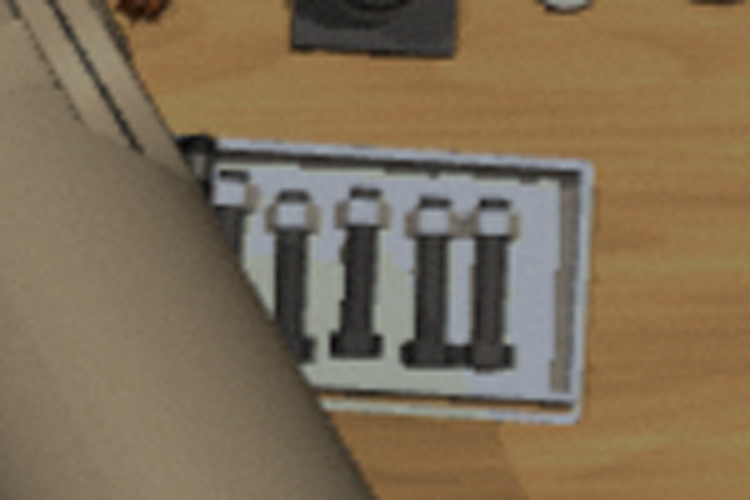

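View pics/s18.png

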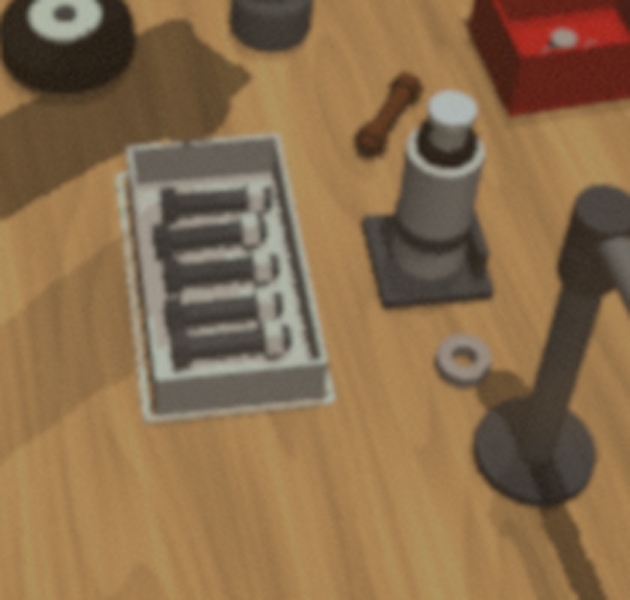

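Run:
```python
from h import *
s=cam("side"); c=cam("top")
q=np.array([onz(s,230+x/3-.4,180+y/3-.4,.045)[:2] for x,y in((279,138),(328,364),(156,380),(127,147))])
print(q.round(4),q.mean(0)); y=(q[0]+q[3]-q[1]-q[2])/2; print(np.linalg.norm(y),np.arctan2(-y[0],y[1]))
t=[onz(c,230+x/5-.4,210+y/5-.4,.045)[:2] for x,y in((593,162),(580,424))]; t=np.array(t)
d=t[0]-t[1]; a=np.arctan2(d[1],d[0]); m=t.mean(0); print("top",t.round(4),np.linalg.norm(d),a,"centre",m+.11*np.array([-np.sin(a),np.cos(a)]))
# cap
for n,cc,b in(("top",c,(285,170,325,225)),("side",s,(360,195,400,240))):
    crop(cc,*b,8,"cap_%s.png"%n)
```

```text
[[0.5659 0.2791]
 [0.5486 0.0641]
 [0.4298 0.0754]
 [0.448  0.2935]] [0.49807377 0.1780399 ]
0.21729024443344666 -0.08158364778925624
top [[0.5469 0.0644]
 [0.4163 0.0748]] 0.13108709774775126 -0.07933376093104429 centre [0.49033011 0.17928836]
```

View pics/cap_top.png

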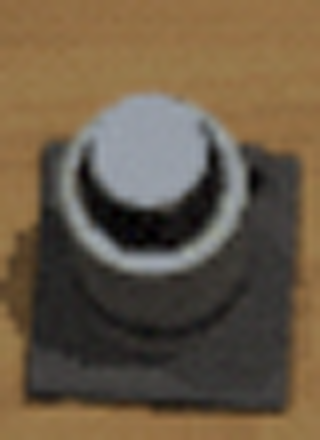

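View pics/cap_side.png

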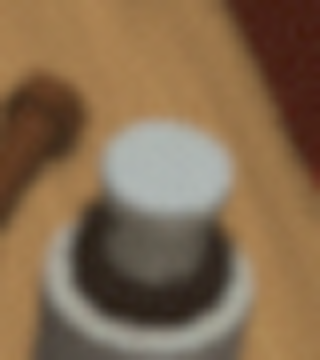

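Run:
```python
from h import *
s=cam("side"); c=cam("top")
print(onz(c,303.4,188.4,.17),onz(s,380.6,215.6,.17),tri(c,(303.4,188.4),s,(380.6,215.6)))
delta([.656,.1695,.245]); delta([.656,.1695,.19])
```

```text
[0.65477775 0.17099092 0.17      ] [0.65726732 0.16967877 0.17      ] (array([0.65644795, 0.17081289, 0.16867797]), np.float64(0.0026006869012756956))
from [0.5067 0.2891 0.2347] yaw -0.083 -> shift [158.5 106.9 -12.6] turn None
from [0.5067 0.2891 0.2347] yaw -0.083 -> shift [159.5 106.6  42.4] turn None
```

Emit:
{"op": "apply_moves", "data": {
  "commands": [
    [1, 40, 27, -10, 0],
    [1, 80, 54, -10, 0],
    [1, 120, 80, -10, 0],
    [1, 159, 106, -10, 0],
    [1, 159, 106, -10, 0],
    [1, 159, 106, 20, 0],
    [1, 159, 106, 42, 0],
    [1, 159, 106, 42, 0],
    [1, 159, 106, 42, 0]
  ]
}}

```text
time: 33.45
tool_pos: [0.6561, 0.1706, 0.1921]
tcp_rot: [3.137, 0.018, -0.083]
force: [-0.1, -0.1, 0.4]
opening: 0.0003
```

Run:
```python
from h import *
delta([.656,.170,.1605]); print(arm.observe()["force"])
crop(cam("side"),340,160,440,260,6,"s20.png")
```

```text
from [0.6561 0.1706 0.1921] yaw -0.083 -> shift [ 0.6  0.5 31.6] turn None
[-0.08541768 -0.05991433  0.40955227]
```

View pics/s20.png

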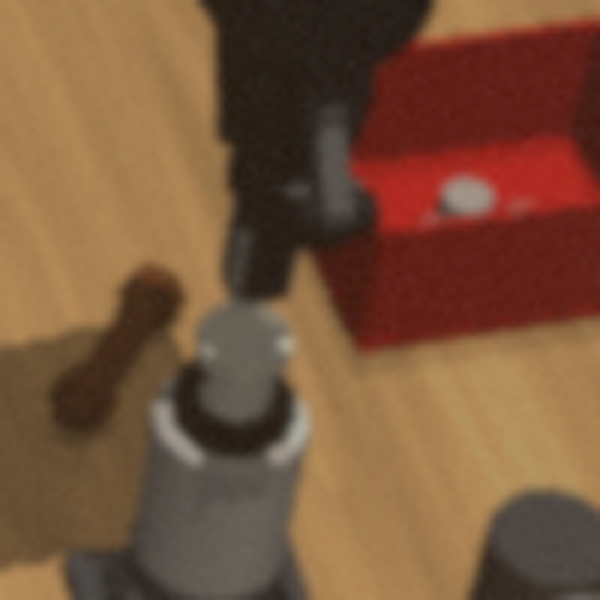

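Fingers shut above the cap. Pressing in small steps.

Emit:
{"op": "apply_moves", "data": {
  "commands": [
    [1, 0, 0, 15, 0],
    [1, 0, 0, 20, 0],
    [1, 0, 0, 25, 0],
    [1, 0, 0, 29, 0],
    [1, 0, 0, 32, 0],
    [1, 0, 0, 32, 0],
    [1, 0, 0, 32, 0]
  ]
}}

```text
time: 34.2
tool_pos: [0.656, 0.1705, 0.1612]
tcp_rot: [3.138, 0.016, -0.083]
force: [-4.3, 0.3, 6.1]
opening: 0.0
```

Emit:
{"op": "apply_moves", "data": {
  "commands": [
    [1, 0, 0, 2, 0],
    [1, 0, 0, 3, 0],
    [1, 0, 0, 3, 0],
    [1, 0, 0, 3, 0]
  ]
}}

```text
time: 34.6
tool_pos: [0.6561, 0.1705, 0.16]
tcp_rot: [3.139, 0.015, -0.083]
force: [-8.7, -0.2, 17.4]
opening: -0.0001
```

Run:
```python
from h import *
print(arm.observe()["force"],arm.observe()["tool_pos"])
crop(cam("side"),340,160,440,260,6,"s21.png")
```

```text
[-8.71636361 -0.15899468 17.42114395] [0.65614659 0.1705353  0.16004657]
```

View pics/s21.png

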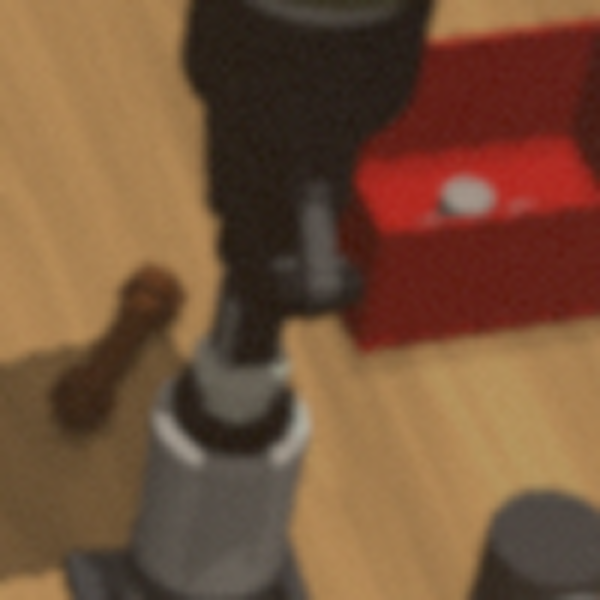

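Emit:
{"op": "apply_moves", "data": {
  "commands": [
    [1, 0, 0, -15, 0],
    [1, 0, 0, -50, 0],
    [1, 0, 0, -100, 0],
    [1, 0, 0, -150, 0],
    [1, 0, 0, -200, 0],
    [1, 0, 0, -200, 0],
    [1, 0, 0, -200, 0]
  ]
}}

```text
time: 35.35
tool_pos: [0.6599, 0.1707, 0.359]
tcp_rot: [3.139, 0.014, -0.083]
force: [-0.2, 0.1, -0.8]
opening: 0.0001
```

Run:
```python
from h import *
s=cam("side"); c=cam("top")
crop(s,400,220,560,440,3,"s22.png"); crop(c,360,120,540,220,4,"t22.png")
crop(s,340,160,440,260,4,"s22b.png")
delta([.678,-.130,.36])
```

```text
from [0.659  0.1709 0.3563] yaw -0.083 -> shift [ 43.9 298.3  -3.2] turn None
```

View pics/s22.png

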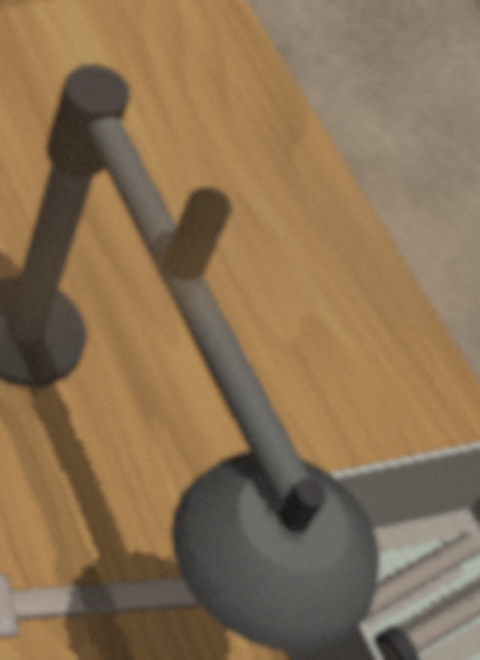

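View pics/t22.png

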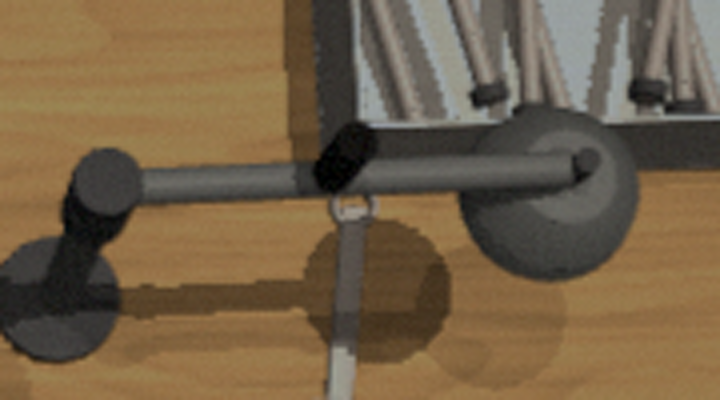

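View pics/s22b.png

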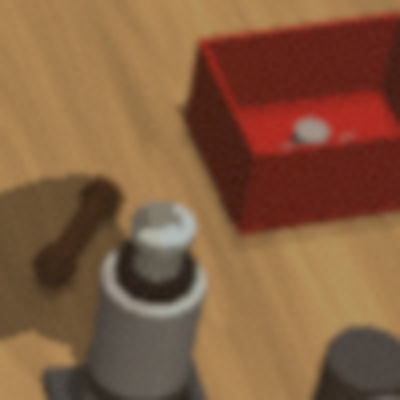

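Run:
```python
from h import *
s=cam("side"); c=cam("top")
print(tri(c,(447.6,154),s,(469,286.7)))
delta([.681,-.130,.36],.3)
```

```text
(array([ 0.68367873, -0.1264785 ,  0.30941532]), np.float64(0.00019721547160829106))
from [0.6589 0.1709 0.356 ] yaw -0.083 -> shift [ 47.  298.1  -3.5] turn -21.954611590085978
```

Emit:
{"op": "apply_moves", "data": {
  "commands": [
    [-1, 7, 43, -10, -3],
    [-1, 14, 86, -10, -6],
    [-1, 21, 129, -10, -9],
    [-1, 28, 172, -10, -12],
    [-1, 35, 215, -10, -15],
    [-1, 42, 258, -10, -19],
    [-1, 47, 297, -10, -22],
    [-1, 47, 297, -10, -22],
    [-1, 47, 297, -10, -22]
  ],
  "newtons": 30
}}

```text
time: 36.45
tool_pos: [0.6813, -0.13, 0.3669]
tcp_rot: [-3.138, 0.018, 0.298]
force: [0.3, 0.7, 0.1]
opening: 0.0854
```

Run:
```python
from h import *
s=cam("side"); crop(s,380,180,560,400,3,"s23.png")
delta([.682,-.129,.275],.3)
```

```text
from [ 0.6816 -0.1283  0.367 ] yaw 0.301 -> shift [ 1.8  1.1 92. ] turn 0.03581577705333834
```

View pics/s23.png

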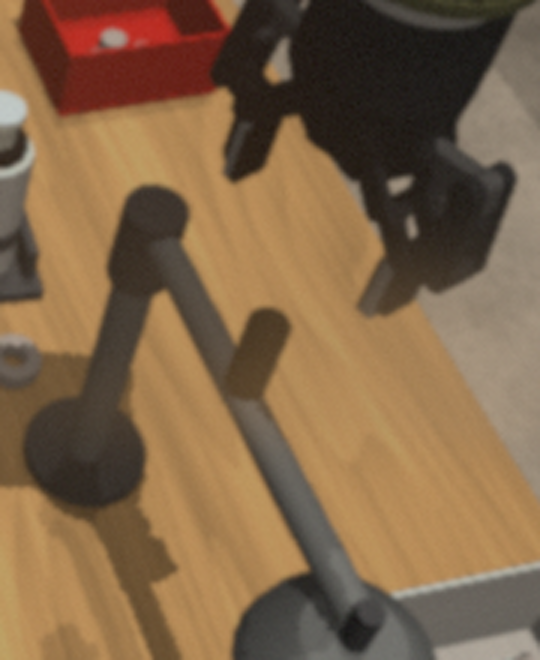

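Emit:
{"op": "apply_moves", "data": {
  "commands": [
    [-1, 1, 1, 40, 0],
    [-1, 1, 1, 75, 0],
    [-1, 1, 1, 91, 0],
    [-1, 1, 1, 91, 0],
    [1, 1, 1, 91, 0],
    [1, 1, 1, 91, 0],
    [1, 1, 1, 91, 0],
    [1, 1, 1, 91, 0],
    [1, 1, 1, 91, 0]
  ]
}}

```text
time: 37.4
tool_pos: [0.6817, -0.1293, 0.2778]
tcp_rot: [-3.139, 0.015, 0.301]
force: [-0.5, 2.3, 4.2]
opening: 0.021
```

Run:
```python
from h import *
g=arm.observe(); H=np.array([.678,-.010]); d=g["tool_pos"][:2]-H; print(g["opening"],g["force"],"r",np.hypot(*d),"th",np.arctan2(-d[1],-d[0]))
for a in np.arange(1.4,-.86,-.2):
    p=H+.12*np.array([-np.cos(a),-np.sin(a)]); print(round(a,2),end=" "); delta([*p,g["tool_pos"][2]])
```

```text
0.020976678016684267 [-0.47479858  2.31997161  4.19966368] r 0.1193409004140962 th 1.6015938420031568
1.4 from [ 0.6817 -0.1293  0.2778] yaw 0.301 -> shift [-22.7  -8.1   0.4] turn None
1.2 from [ 0.6817 -0.1293  0.2778] yaw 0.301 -> shift [-42.8 -21.1   0.7] turn None
1.0 from [ 0.6817 -0.1293  0.2778] yaw 0.301 -> shift [-60.  -37.8   1. ] turn None
0.8 from [ 0.6817 -0.1293  0.2778] yaw 0.301 -> shift [-73.5 -57.6   1.3] turn None
0.6 from [ 0.6817 -0.1293  0.2778] yaw 0.301 -> shift [-82.8 -79.7   1.5] turn None
0.4 from [ 0.6817 -0.1293  0.2778] yaw 0.301 -> shift [ -87.5 -103.2    1.6] turn None
0.2 from [ 0.6817 -0.1293  0.2778] yaw 0.301 -> shift [ -87.5 -127.1    1.7] turn None
0.0 from [ 0.6817 -0.1293  0.2778] yaw 0.301 -> shift [ -82.7 -150.6    1.7] turn None
-0.2 from [ 0.6817 -0.1293  0.2778] yaw 0.301 -> shift [ -73.3 -172.7    1.6] turn None
-0.4 from [ 0.6817 -0.1293  0.2778] yaw 0.301 -> shift [ -59.8 -192.4    1.5] turn None
-0.6 from [ 0.6817 -0.1293  0.2778] yaw 0.301 -> shift [ -42.6 -209.1    1.3] turn None
-0.8 from [ 0.6817 -0.1293  0.2778] yaw 0.301 -> shift [ -22.4 -222.     1. ] turn None
```

Emit:
{"op": "apply_moves", "data": {
  "commands": [
    [1, -12, -3, 0, 0],
    [1, -23, -8, 0, 0],
    [1, -43, -21, 0, 0],
    [1, -60, -38, 0, 0],
    [1, -73, -58, 0, 0],
    [1, -83, -80, 0, 0],
    [1, -87, -103, 0, 0],
    [1, -87, -103, 0, 0]
  ]
}}

```text
time: 38.2
tool_pos: [0.5631, -0.0576, 0.2778]
tcp_rot: [-3.137, 0.026, 0.3]
force: [-20.3, -5.5, 3.5]
opening: 0.0215
```

Run:
```python
from h import *
g=arm.observe(); H=np.array([.678,-.010]); d=g["tool_pos"][:2]-H; print(g["opening"],g["force"],"r",np.hypot(*d),"th",np.arctan2(-d[1],-d[0]))
for a in np.arange(.2,-.9,-.2):
    p=H+.12*np.array([-np.cos(a),-np.sin(a)]); print(round(a,2),end=" "); delta([*p,.2775])
```

```text
0.021470395152787678 [-20.28963995  -5.51744687   3.46076709] r 0.1243814616021484 th 0.392895200937489
0.2 from [ 0.5631 -0.0576  0.2778] yaw 0.3 -> shift [  4.5 -23.5   0.3] turn None
0.0 from [ 0.5631 -0.0576  0.2778] yaw 0.3 -> shift [  9.2 -47.    0.2] turn None
-0.2 from [ 0.5631 -0.0576  0.2778] yaw 0.3 -> shift [ 18.5 -69.1   0.1] turn None
-0.4 from [ 0.5631 -0.0576  0.2778] yaw 0.3 -> shift [ 32.1 -88.8  -0.1] turn None
-0.6 from [ 0.5631 -0.0576  0.2778] yaw 0.3 -> shift [  49.2 -105.5   -0.5] turn None
-0.8 from [ 0.5631 -0.0576  0.2778] yaw 0.3 -> shift [  69.4 -118.5   -1. ] turn None
```

Emit:
{"op": "apply_moves", "data": {
  "commands": [
    [1, -3, 1, 0, 0],
    [1, -3, 1, 0, 0],
    [1, -3, 1, 0, 0]
  ]
}}

```text
time: 38.5
tool_pos: [0.5635, -0.0587, 0.2778]
tcp_rot: [-3.137, 0.021, 0.302]
force: [-7.6, 1.4, -3.7]
opening: 0.021
```

Run:
```python
from h import *
from scipy.optimize import least_squares
P=np.array([[.5908,-.0908],[.6817,-.1293],[.5635,-.0587],[.680,-.130]])
r=least_squares(lambda h:np.hypot(*(P-h).T)-.12,[.678,-.01]); print(r.x,r.fun)
H=r.x
g=arm.observe();d=g["tool_pos"][:2]-H; print("th",np.arctan2(-d[1],-d[0]))
t=np.array([.498,.179])-H; print("need th",np.arctan2(-t[1],-t[0]),np.hypot(*t))
for a in np.arange(.2,-.9,-.2):
    p=H+.12*np.array([-np.cos(a),-np.sin(a)]); print(round(a,2),end=" "); delta([*p,.2775])
```

```text
[ 0.67520332 -0.00929252] [-0.00266548  0.0001832   0.00214225  0.00080275]
th 0.41665518094834325
need th -0.8157290272843596 0.25856351156626733
0.2 from [ 0.5635 -0.0587  0.2778] yaw 0.302 -> shift [  1.9 -26.2   0.3] turn None
0.0 from [ 0.5635 -0.0587  0.2778] yaw 0.302 -> shift [  6.7 -49.7   0.4] turn None
-0.2 from [ 0.5635 -0.0587  0.2778] yaw 0.302 -> shift [ 16.1 -71.7   0.3] turn None
-0.4 from [ 0.5635 -0.0587  0.2778] yaw 0.302 -> shift [ 29.6 -91.5   0.1] turn None
-0.6 from [ 0.5635 -0.0587  0.2778] yaw 0.302 -> shift [  46.9 -108.1   -0.2] turn None
-0.8 from [ 0.5635 -0.0587  0.2778] yaw 0.302 -> shift [  67.  -121.1   -0.6] turn None
```

Emit:
{"op": "apply_moves", "data": {
  "commands": [
    [1, -1, -13, 0, 0],
    [1, 0, -26, 0, 0],
    [1, 2, -38, 0, 0],
    [1, 5, -50, 0, 0],
    [1, 5, -50, 0, 0]
  ]
}}

```text
time: 39.0
tool_pos: [0.5545, -0.0089, 0.2781]
tcp_rot: [-3.139, 0.018, 0.302]
force: [-3.4, 0.1, -6.3]
opening: 0.0214
```

Run:
```python
from h import *
H=np.array([.6752,-.0093])
for a in np.arange(-.2,-.9,-.2):
    p=H+.12*np.array([-np.cos(a),-np.sin(a)]); print(round(a,2),end=" "); delta([*p,.2775])
```

```text
-0.2 from [ 0.5545 -0.0089  0.2781] yaw 0.302 -> shift [  9.9 -21.4   0.5] turn None
-0.4 from [ 0.5545 -0.0089  0.2781] yaw 0.302 -> shift [ 23.5 -41.2   0.3] turn None
-0.6 from [ 0.5545 -0.0089  0.2781] yaw 0.302 -> shift [ 40.7 -57.8   0.1] turn None
-0.8 from [ 0.5545 -0.0089  0.2781] yaw 0.302 -> shift [ 60.9 -70.8  -0.3] turn None
```

Emit:
{"op": "apply_moves", "data": {
  "commands": [
    [1, 4, -10, 0, 0],
    [1, 9, -21, 0, 0],
    [1, 16, -31, 0, 0],
    [1, 23, -41, 0, 0],
    [1, 31, -50, 0, 0],
    [1, 40, -58, 0, 0],
    [1, 51, -65, 0, 0],
    [1, 61, -71, 0, 0],
    [1, 61, -71, 0, 0],
    [1, 61, -71, 0, 0]
  ]
}}

```text
time: 40.0
tool_pos: [0.5939, 0.0752, 0.2783]
tcp_rot: [-3.141, 0.014, 0.3]
force: [5.6, -1.5, -3.0]
opening: 0.0212
```

Emit:
{"op": "apply_moves", "data": {
  "commands": [
    [-1, 0, 0, 0, 0],
    [-1, 0, 0, 0, 0],
    [-1, 0, 0, 0, 0],
    [-1, 0, 0, 0, 0],
    [-1, 0, 0, -45, 0],
    [-1, 0, 0, -90, 0],
    [-1, 0, 0, -130, 0],
    [-1, 0, 0, -130, 0]
  ]
}}

```text
time: 40.8
tool_pos: [0.5958, 0.0762, 0.414]
tcp_rot: [-3.14, 0.008, 0.301]
force: [-0.1, 0.4, -0.4]
opening: 0.085
```

Run:
```python
from h import *
s=cam("side"); c=cam("top")
cv2.imwrite("pics/s30.png",s["pixels"][:,:,::-1]); cv2.imwrite("pics/t30.png",c["pixels"][:,:,::-1])
```

```text
(no output)
```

View pics/s30.png

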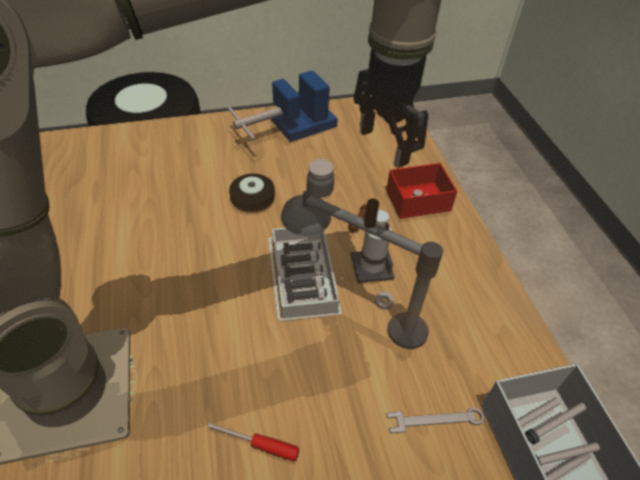

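View pics/t30.png

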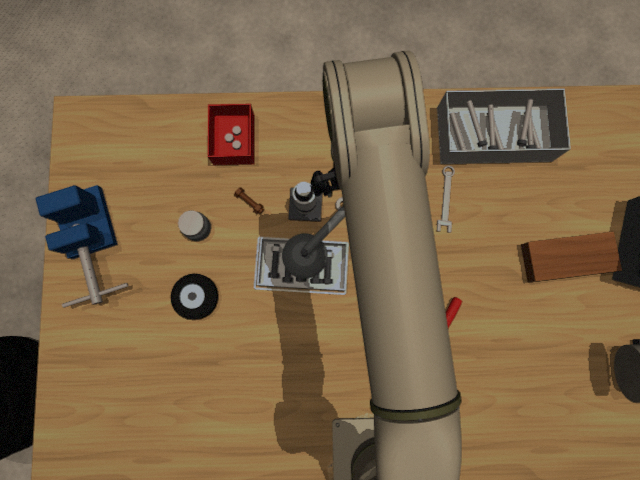

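Run:
```python
from h import *
s=cam("side"); c=cam("top")
print(onz(c,304.5,256.5,.215),onz(s,305,213,.22),tri(c,(304.5,256.5),s,(305,213)))
crop(c,240,220,370,310,6,"t31.png"); crop(s,250,180,420,330,4,"s31.png")
print(arm.observe()["force"],arm.observe()["time"])
```

```text
[0.49222077 0.16996392 0.215     ] [0.49499488 0.16022575 0.22      ] (array([0.49503123, 0.16986939, 0.209928  ]), np.float64(0.0043913339466118565))
[ 0.01293933  0.5600114  -0.41331467] 41.0
```

View pics/t31.png

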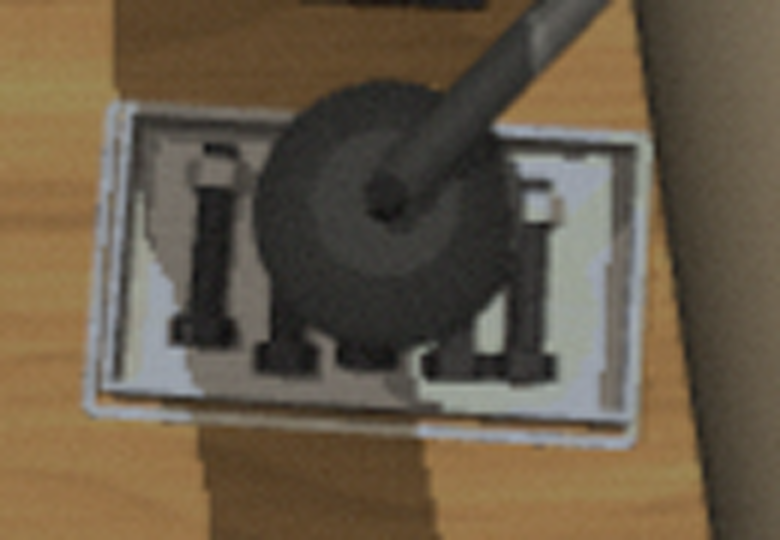

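View pics/s31.png

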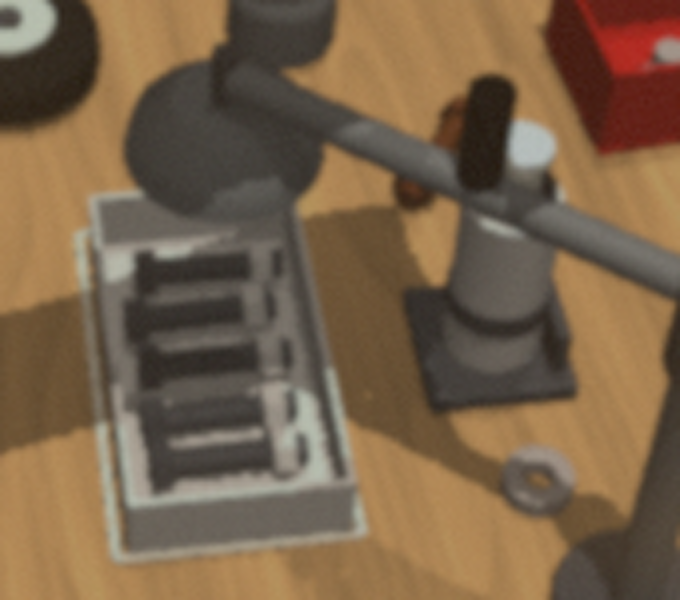

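Run:
```python
from h import *
print(arm.hand_in())
```

```text
the job is handed in; nothing more can be done
None
```

The job is done and handed in at about 41 s of the 210 s allowed. No verdict came back.

**What I did**
- I swung the lamp right to about 1.6 rad.
- I put all five steel bolts in the tray and left the brown one alone.
- I slid the tray onto the outline, gripping it by its end wall.
- I pressed the cap until the force rose to 17 N at the stop (tool at 160 mm), then let it up.
- I swung the lamp to about -0.8 rad, let go and backed off.

**Last checks**
- **Bolts:** all five are in the tray in the last side picture.
- **Tray:** its centre measures about (0.498, 0.178), some 7 mm from the outline's centre, turned less than 0.01 rad from it.
- **Lamp head:** it is about 10 mm from the tray's centre, seen from above.
- **Cap and bystanders:** the cap is up, and the bystanders look unmoved in the last pictures. I did not measure them against their starting positions.
- **Robot:** it reads about zero force with the fingers clear at 414 mm.

**What disagreed**
- My hinge estimate was about 3 mm off. Swinging the lamp back briefly put 20 N on the wrist, and I corrected the arc.
- The tray corners taken from the top view were mixed up with the painted line, so I used the side view for the tray position.

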